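# Check the component carousel and empty it onto the rack

## Robot

A 6-joint arm with a two-finger parallel gripper is mounted at the origin on a cart in front of the work surface, level with it; the furniture and walls round the work are solid. World frame = base frame: x ahead of the robot, y to its left, z up, the work surface at z = 0. Lengths are in m, angles in rad, forces in N, time in s.
With the tool pointing down it reaches from about 0.35 to 0.775 m from the base axis. Payload 5.5 kg.
Tool frame: the origin (TCP) lies midway between the tips of the shut fingers; the grasp point (between the pads) lies 19 mm behind it (r.pinch_z is the z of the grasp point in the tool frame, in m); z points along the fingers, y is the line along which they close (so a half turn about z gives the same grasp; the last joint's range is limited). The gripper opens to 85 mm and grips with 20 to 120 N. Pads are 22 mm wide; open, the fingers measure 114 mm over their backs; the gripper's body (76 mm by 85 mm) begins 54 mm behind the grasp point. The pads swing forward as they close: fully open they stand 13 mm farther back than shut.
Start: joints at [-1.256, 0.313, 0.046, 1.304, 0, 1.431], TCP at [0.253, -0.517, 0.231] pointing down, gripper open.
Joint ranges: [-2.76, 2.76], [-0.86, 1.69], [-1.03, 1.26], [-2.2, 2.34], [-1.47, 1.5], [-3.14, 3.14]. Speed limits (rad/s): [2.57, 2.57, 3.14, 3.14, 3.14, 3.14].

## Interface

Orientations are given as a 3x3 rotation matrix whose columns are the frame's x, y, z axes.
In Python, from cell import sensors, snapshot, camera_info, r, models gives the robot as it stands. The module is installed in compiled form; this text tells all that it offers.
- The arm moves only by the shell command python3 -m creep 'ROWS'. ROWS is JSON, a list of rows, each a list of 3 entries, a list of its own where there are three numbers: the turn, a rotation vector about the tool's x, y, z in units of pi rad (1.0 is pi rad), then the shift along the tool's x, y, z in units of 1 m (1.0 is 1 m), then the opening, from 0 (shut) to 1 (fully open). A call has 1 to 20 rows; each row is the pose to reach, as a shift and turn from the pose commanded when the call began, along the tool's axes at that moment, turning the shorter way round; what a row does not reach only later rows make up. A row lasts 1/12 s, in which the tool goes at most 41.7 mm and 7.16 degrees, less where a joint would pass 70% of its speed; a pose out of reach is approached as far as the arm can. A call with a number of a shift or a turn outside -1 to 1 is refused whole. A call with a gripper value outside its range is refused whole. The fingers move at their own pace and stop on an object; the grip force is fixed at half the most. Time passes only in rows, so rows that repeat a pose let the fingers close. It gives the time, the measured TCP pose, the force, the opening and the grip force at its end, in the units of the state.
- sensors.get_state(): the state, without advancing time (a new reading comes with each control period).
- snapshot(name): name is "scene" or "top"; returns the picture (384x512x3 uint8, red, green, blue); there is no depth.
- camera_info(name): a dict with "K" (3x3 intrinsics, pixels), "R" (3x3) and "t" (3): a world point X has camera coordinates R X + t. Camera axes: x right, y down, z forward; pixel columns grow to the right and rows downward; lengths in m; the calibration is good to about 2 mm. A picture is of the moment at which its call begins. camera_info takes no time and is no camera call.
- r.job_done(): hands the job in; it is judged then, once.
Trained networks look in the newest picture that a camera, given by its name, has taken for a name from the list of things; names that differ only in an ending like _2 or _b are one class to them, and where a whole thing is asked for, a point or a joint stands for the part that bears it (a point fixed in the world has none). Each returns a list of dicts, best first, with "score" (0 to 1); they miss things now and then, are a little off and sometimes report something else, mostly with a low value. They report only what shows in the picture. A call takes as long as a camera call.
- models.recognise(query, camera): "box" ([centre column, centre row, width, height] in pixels, round what is visible of it).
- models.cut_out(query, camera): "region" (384x512 bool, what is visible of it) and "box" ([centre column, centre row, width, height] in pixels, round what is visible of it).
- models.tip_of(query, camera): "pixel" ([column, row] in pixels: a listed point, or the origin of a listed thing).
The state is a dict: "time": time; "joints": joint angles; "qvel": joint speeds; "effort": joint torques, N m; "tool_pos": TCP position; "tool_rot": TCP orientation; "contact_force": force on the tool from outside, world axes, zero at the start; "ft_torque": the same for the moment, N m; "grip_width": finger opening in m; "grip_force": force on a finger pad.
Only numpy, scipy, OpenCV 4.12 (cv2) and the standard library are available. Lean on these libraries where they do the work, as an engineer would, in place of code of your own. Each camera call takes 0.05 s, during which the arm holds its last target. There are 200 camera calls.

## Task

The component carousel has just been put back on its bearing: swing its shutter fully open and flick the rim, so that the wheel spins freely by itself for two or three seconds at about a turn in five seconds or faster, but never as fast as a turn a second. Then slow it with a fingertip on the rim so that it stops with a heat sink squarely under the slot of the clear cover, take the hand off, and lift that heat sink out through the slot. Turn the wheel on to bring the remaining heat sinks under the slot, lay them all lengthwise in a row on the sloped shelf of the rack, and swing the shutter fully shut, with the wheel left at rest and the screwdriver, the tin and the circuit board where they are.

Things in the scene. Friction and masses are not known exactly. Their poses are not given: they have to be found in the camera images.
- carousel: component carousel; origin on its axis at bench height, z up, -x out along the middle of its slot. Under a fixed clear plastic cover, 236 mm across, 82 to 86 mm above the bench, turns a wheel with heat sinks in pockets; the cover has one slot. Nothing but the bench within 25 mm round it
- hub (a point): point on the wheel's axis, 40 mm above the bench, level with the wheel's top. The wheel: a grey disc 290 mm across with a black rubber rim 24 to 40 mm above the bench, standing out 27 mm beyond the cover all round, free to touch from above or outside. It runs on a ball bearing (0.014 kg m2), coasts for ten seconds and more and loses about 0.15 rad/s each second
- slot (a point): where the centre of a heat sink lies when its pocket is exactly under the slot of the cover: 85 mm out from the axis, 59 mm above the bench; axes as carousel. The slot is 72 mm wide (a heat sink lies with its 60 mm across it) and runs straight from 44 to 118 mm out, open at the outer end. Six pockets, 60 degrees apart; floor 42 mm, lips 50 mm above the bench
- wheel (a joint): turning angle of the wheel in rad since the start, growing anticlockwise seen from above, without end
- shutter (a joint): the shutter, an aluminium blade on top of the cover that swings about the spindle: 0 shut over the slot, 1.75 fully open, growing clockwise seen from above. It stays where it is left (friction, about 0.3 N at the knob)
- shutter_knob (a point): centre of the upright black knob on the shutter, 15 mm across and 20 mm high (its top 110 mm above the bench), 100 mm out from the spindle
- rack_shelf (a point): middle of the top face of the shelf of a bent-sheet rack (1.1 kg, loose), 62 mm above the bench. y runs along the shelf (240 mm), x up its 18 degree slope, z square to it. It is only 46 mm deep (x -23 to 23 mm), with a lip 7 mm high along its low edge (-x) and none at the high edge. Three heat sinks fit lengthwise in a row; they do not slide on it
- heat_sink_1 (a point): dark finned aluminium heat sink, a block 60 mm long, 28 mm wide, 34 mm high, 75 g. The point is its centre (17 mm above its underside); its x axis runs along its length, z up. It may be absent
- heat_sink_2 (a point): dark finned aluminium heat sink, a block 60 mm long, 28 mm wide, 34 mm high, 75 g. The point is its centre (17 mm above its underside); its x axis runs along its length, z up. It may be absent
- heat_sink_3 (a point): dark finned aluminium heat sink, a block 60 mm long, 28 mm wide, 34 mm high, 75 g. The point is its centre (17 mm above its underside); its x axis runs along its length, z up. It may be absent
- heat_sink_4 (a point): dark finned aluminium heat sink, a block 60 mm long, 28 mm wide, 34 mm high, 75 g. The point is its centre (17 mm above its underside); its x axis runs along its length, z up. It may be absent
- heat_sink_5 (a point): dark finned aluminium heat sink, a block 60 mm long, 28 mm wide, 34 mm high, 75 g. The point is its centre (17 mm above its underside); its x axis runs along its length, z up. It may be absent
- heat_sink_6 (a point): dark finned aluminium heat sink, a block 60 mm long, 28 mm wide, 34 mm high, 75 g. The point is its centre (17 mm above its underside); its x axis runs along its length, z up. It may be absent
- driver: bystander: a green-handled screwdriver (origin: centre of its underside)
- tin: bystander: a small round tin (origin: centre of its underside)
- board: bystander: a small circuit board (origin: centre of its underside)

How it is judged:
On the way, in this order (a step that is already met when the one before it is completed fails the run):
1. the shutter is fully open (beyond 1.5 rad) (value of joint shutter above 1.5 rad), for 0.2 s.
2. the wheel spins by itself, at 0.8 rad/s or more for 1.5 s, with nothing touched by the fingers ((velocity of joint wheel above 0.8 rad/s or velocity of joint wheel below -0.8 rad/s) and contact force between the fingers and anything else below 0.3 N), for 1.5 s.
3. the wheel is at rest and let go, with a heat sink under the slot (within 8 mm of the slot's point) (velocity of joint wheel between -0.03 and 0.03 rad/s and contact force between the fingers and anything else below 0.3 N and horizontal distance between any of heat_sink_1, heat_sink_2, heat_sink_3, heat_sink_4, heat_sink_5, heat_sink_6 and slot below 0.008 m), for 0.3 s.
At the end, for the whole second after the job is handed in: every heat sink present lies on the sloped shelf of the rack, a long face down (centre 10 to 21 mm over the shelf), lengthwise within 17 degrees, its centre within 13 mm of the shelf's middle line and within 95 mm of its middle along it; the shutter is shut (under 0.08 rad) and the wheel at rest (x of heat_sink_1 in the frame of rack_shelf between -0.013 and 0.013 m and y of heat_sink_1 in the frame of rack_shelf between -0.095 and 0.095 m and z of heat_sink_1 in the frame of rack_shelf between 0.01 and 0.021 m and angle between the x axis of each of heat_sink_1, heat_sink_2, heat_sink_3, heat_sink_4, heat_sink_5, heat_sink_6 and the y axis of rack_shelf, either way round below 0.3 rad and x of heat_sink_2 in the frame of rack_shelf between -0.013 and 0.013 m and y of heat_sink_2 in the frame of rack_shelf between -0.095 and 0.095 m and z of heat_sink_2 in the frame of rack_shelf between 0.01 and 0.021 m and x of heat_sink_3 in the frame of rack_shelf between -0.013 and 0.013 m and y of heat_sink_3 in the frame of rack_shelf between -0.095 and 0.095 m and z of heat_sink_3 in the frame of rack_shelf between 0.01 and 0.021 m and x of heat_sink_4 in the frame of rack_shelf between -0.013 and 0.013 m and y of heat_sink_4 in the frame of rack_shelf between -0.095 and 0.095 m and z of heat_sink_4 in the frame of rack_shelf between 0.01 and 0.021 m and x of heat_sink_5 in the frame of rack_shelf between -0.013 and 0.013 m and y of heat_sink_5 in the frame of rack_shelf between -0.095 and 0.095 m and z of heat_sink_5 in the frame of rack_shelf between 0.01 and 0.021 m and x of heat_sink_6 in the frame of rack_shelf between -0.013 and 0.013 m and y of heat_sink_6 in the frame of rack_shelf between -0.095 and 0.095 m and z of heat_sink_6 in the frame of rack_shelf between 0.01 and 0.021 m and value of joint shutter below 0.08 rad and velocity of joint wheel between -0.03 and 0.03 rad/s); the robot touches nothing.
It fails at once if the wheel turns faster than a turn a second (velocity of joint wheel above 6.3 rad/s or velocity of joint wheel below -6.3 rad/s).
It fails at once if a green-handled screwdriver was moved more than 40 mm (distance of driver from where it was at the start of the episode above 0.04 m).
It fails at once if a small round tin was moved more than 40 mm (distance of tin from where it was at the start of the episode above 0.04 m).
It fails at once if a small circuit board was moved more than 40 mm (distance of board from where it was at the start of the episode above 0.04 m).
Of sink_1, sink_2, sink_3, sink_4, sink_5, sink_6 only 2 to 3 are there at a start; the rules pass over those that are not, and their reading is None.
At some moment in a run one of rack may be knocked a few centimetres aside while the robot is not near it.
Once in a run the grip may slacken for a moment while it holds something.
It also fails if it takes over 210 s, if anything falls off the work surface, if the arm or the gripper's body presses on something with over 40 N, if the wrist force passes 120 N, or if a joint passes its speed limit or range.

## Working session

There is one attempt and no reset: what is moved stays moved. The work goes in short steps, Python scripts to look and compute and a shell command to move; the robot and the scene stay as the last step left them, time stands still between calls to the robot, and variables do not carry over. Pictures are saved under pics/ and viewed, at most 14 in all, crops included, and the job is handed in when it is done.

```bash
mkdir -p pics; cat > h.py <<'E'
import numpy as np, cv2
from cell import sensors, snapshot, camera_info, r, models
def ray(cam,px,z):
    c=camera_info(cam);K,R,t=map(np.array,(c["K"],c["R"],c["t"]))
    o=-R.T@t; d=R.T@np.linalg.inv(K)@np.array([px[0],px[1],1.])
    return o+d*(z-o[2])/d[2]
def proj(cam,X):
    c=camera_info(cam);K,R,t=map(np.array,(c["K"],c["R"],c["t"]))
    p=K@(R@np.array(X)+t); return p[:2]/p[2]
def save(cam,name):
    im=snapshot(cam); cv2.imwrite(f"pics/{name}.png",im[:,:,::-1]); return im
def tool(p):
    "world displacement to target p in current tool axes"
    s=sensors.get_state(); return np.round(np.array(s["tool_rot"]).T@(np.array(p)-s["tool_pos"]),4)
E
python3 - <<'E'
from h import *
np.set_printoptions(precision=4,suppress=True)
for c in("scene","top"):
    save(c,c+"0"); i=camera_info(c); print(c,-np.array(i["R"]).T@i["t"])
Z=dict(hub=.04,slot=.059,shutter_knob=.1,rack_shelf=.062,heat_sink_1=.059,driver=0,tin=0,board=0,carousel=0)
for q,z in Z.items():
  for c in("top","scene"):
    for d in models.tip_of(q,c)[:5]:
        print(q,c,round(d["score"],2),np.round(d["pixel"],1),ray(c,d["pixel"],z))
s=sensors.get_state();print(s["time"],s["tool_pos"],s["tool_rot"],s["contact_force"],s["grip_width"])
E
```

```text
scene [0.2845 0.5958 0.9913]
top [ 0.4197 -0.0454  1.5212]
hub scene 0.81 [245.  250.6] [0.578  0.1548 0.04  ]
slot top 0.55 [205.7 230.1] [0.499 0.175 0.059]
slot scene 0.94 [262.4 272.2] [0.5007 0.1952 0.059 ]
shutter_knob top 0.64 [199.5 234.2] [0.4821 0.1917 0.1   ]
shutter_knob scene 0.71 [267.1 268.8] [0.4857 0.199  0.1   ]
rack_shelf top 0.62 [300.9 205.2] [ 0.5867 -0.1884  0.062 ]
rack_shelf top 0.5 [154.5 226.8] [0.5148 0.3698 0.062 ]
rack_shelf scene 0.94 [303.2 164.4] [ 0.5708 -0.1891  0.062 ]
heat_sink_1 top 0.24 [302.  205.2] [ 0.5869 -0.1929  0.059 ]
heat_sink_1 top 0.2 [362.9 223.6] [ 0.5126 -0.4197  0.059 ]
driver top 0.5 [365.8 224.4] [ 0.5131 -0.446   0.    ]
driver scene 0.65 [340.9 134.4] [ 0.5357 -0.4378 -0.    ]
tin top 0.62 [255.7 163.7] [ 0.7659 -0.018   0.    ]
tin scene 0.62 [216.6 185.8] [ 0.791  -0.0199  0.    ]
board top 0.57 [152.5 225.3] [0.525  0.3955 0.    ]
board scene 0.79 [221.  338.8] [0.5147 0.3764 0.    ]
carousel top 0.81 [216.1 213.3] [0.5679 0.1427 0.    ]
carousel scene 0.87 [248.7 257. ] [0.5708 0.1485 0.    ]
1.0 [ 0.2526 -0.5166  0.2313] [[ 0.8983  0.4393  0.    ]
 [ 0.4393 -0.8983 -0.0001]
 [-0.      0.0001 -1.    ]] [-0.0319  0.0638 -0.0089] 0.08488070322978258
```

View pics/scene0.png

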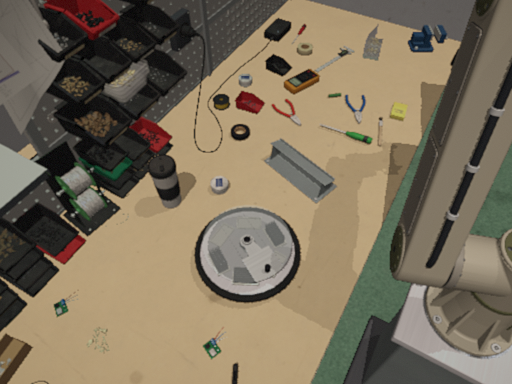

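View pics/top0.png

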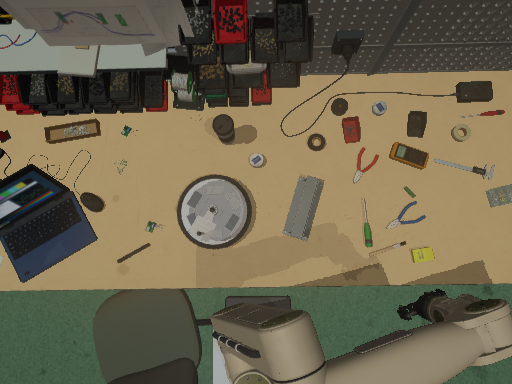

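The carousel is near px (214,212) in the top view, the rack near (303,207), and the tin at (257,160). I'll crop in closer.

```bash
python3 - <<'E'
from h import *
a=cv2.imread("pics/top0.png")[160:265,170:330];b=cv2.imread("pics/scene0.png")[135:305,185:345]
a=cv2.resize(a,None,fx=5,fy=5,interpolation=2);b=cv2.resize(b,None,fx=3.5,fy=3.5,interpolation=2)
cv2.imwrite("pics/c1.png",a);cv2.imwrite("pics/c2.png",b)
for c in("top","scene"):
  for q in ("carousel","hub","rack_shelf"):
    for d in models.cut_out(q,c)[:1]:
      m=d["region"].astype(np.uint8)
      cn=max(cv2.findContours(m,0,2)[0],key=cv2.contourArea)
      print(q,c,d["box"],cv2.fitEllipse(cn), cv2.minAreaRect(cn))
print(proj("top",[.57,.148,.032]),proj("scene",[.57,.148,.032]))
E
```

```text
carousel top [213.3, 209.7, 63.8, 67.0] ((212.43199157714844, 209.88681030273438), (61.17487335205078, 62.37382507324219), 15.381457328796387) ((212.5, 210.0), (62.0, 61.0), 90.0)
hub top [213.1, 212.7, 62.3, 64.3] ((212.31076049804688, 210.37496948242188), (59.88227844238281, 61.29317855834961), 64.65691375732422) ((212.4000244140625, 210.70001220703125), (60.373836517333984, 60.821044921875), 26.56505012512207)
rack_shelf top [301.5, 208.8, 38.4, 67.3] ((301.89495849609375, 208.785888671875), (27.086563110351562, 74.37194061279297), 16.97988510131836) ((302.89190673828125, 206.85134887695312), (25.732515335083008, 63.15494155883789), 17.102725982666016)
carousel scene [246.8, 244.9, 90.7, 76.4] ((247.03079223632812, 243.9627227783203), (77.01483917236328, 87.72441101074219), 85.92182922363281) ((247.0, 244.0), (76.0, 88.0), 90.0)
hub scene [246.1, 245.4, 84.3, 79.4] ((246.95703125, 243.8278350830078), (76.94539642333984, 87.4704818725586), 88.01087188720703) ((247.0, 244.5), (77.0, 88.0), 90.0)
rack_shelf scene [300.9, 171.2, 71.9, 61.0] ((300.35784912109375, 171.1018829345703), (32.09174728393555, 87.5643310546875), 127.93717956542969) ((299.59478759765625, 170.72674560546875), (75.96996307373047, 30.42456817626953), 37.5685920715332)
[213.71459113 212.011153  ] [248.85016057 251.41220522]
```

View pics/c1.png

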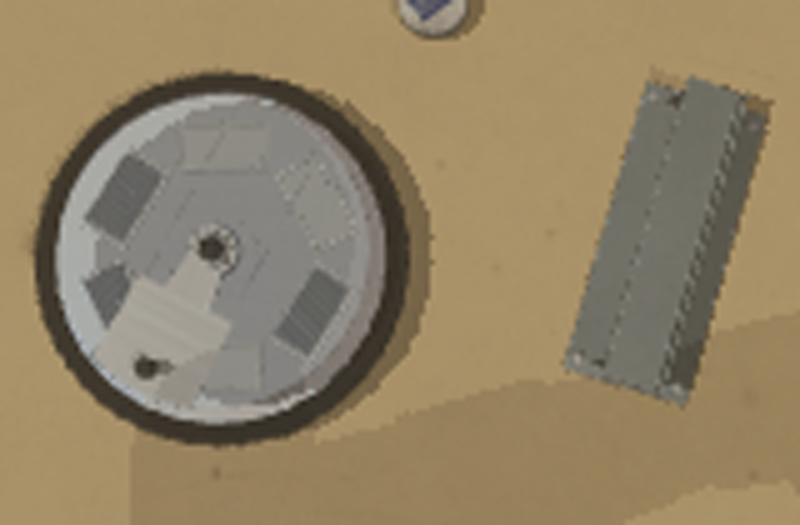

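View pics/c2.png

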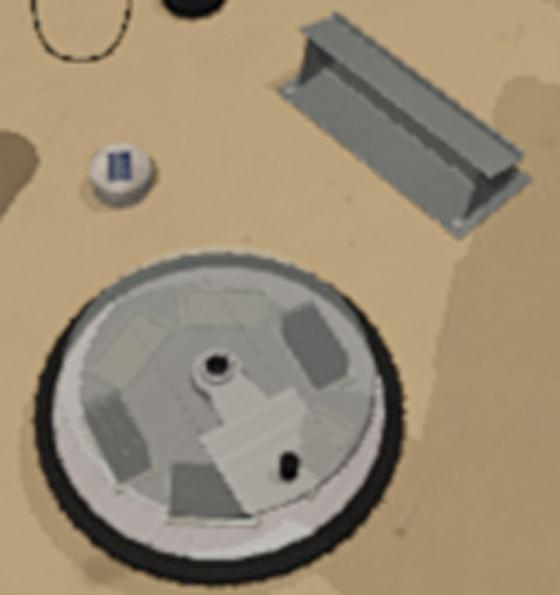

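```bash
python3 - <<'E'
from h import *
from scipy.optimize import least_squares
np.set_printoptions(precision=4,suppress=True)
th=np.linspace(0,2*np.pi,400)
def ext(c,x,y):
    p=np.array([proj(c,[x+.145*np.cos(a),y+.145*np.sin(a),z]) for a in th[::4] for z in(.024,.04)])
    return np.array([p[:,0].min(),p[:,0].max(),p[:,1].min(),p[:,1].max()])
M=dict(top=np.array([170+35/5,170+409/5,160+72/5,160+446/5]),scene=np.array([185+35/3.5,185+404/3.5,135+250/3.5,135+586/3.5]))
for cs in(["top"],["scene"],["top","scene"]):
    s=least_squares(lambda v:np.concatenate([ext(c,*v)-M[c] for c in cs]),[.57,.148]);print(cs,s.x,s.fun)
ct=s.x
def tri(P):
    f=lambda X:np.concatenate([proj(c,X)-P[c] for c in P]); s=least_squares(f,[.55,.1,.08]);return s.x,s.fun
k=dict(top=[170+147/5,160+366/5],scene=[185+289/3.5,135+457/3.5]); print("knob",tri(k))
sp=dict(top=[170+212/5,160+248/5],scene=[185+217/3.5,135+365/3.5]); print("spindle",tri(sp))
c=lambda a,b:[170+a/5,160+b/5]; d=lambda a,b:[185+a/3.5,135+b/3.5]
for n,p in dict(A=c(123,195),B=c(110,292),C=c(312,310)).items():
    X=ray("top",p,.07); v=X[:2]-ct; print(n,X,np.hypot(*v),np.degrees(np.arctan2(v[1],v[0])))
for n,p in dict(A=d(205,492),B=d(118,440),C=d(315,345)).items():
    X=ray("scene",p,.07); v=X[:2]-ct; print("s",n,X,np.hypot(*v),np.degrees(np.arctan2(v[1],v[0])))
# rack shelf corners: top view
for n,a,b in [("tl",693,76),("tr",745,93),("br",660,383),("bl",607,362)]:
    print(n,ray("top",c(a,b),.062))
for n,a,b in [("p",337,12),("q",525,157),("r",493,178),("s",303,28)]:
    print(n,ray("scene",d(a,b),.062))
E
```

```text
['top'] [0.5721 0.1448] [-0.0413  0.0418  0.0782 -0.0757]Traceback (most recent call last):
  File "<stdin>", line 10, in <module>
    return func(*args, **kwargs)
    vector_fun = VectorFunction(
        fun_wrapped,
    ...<6 lines>...
        workers=workers
    )
    self.J, dct = approx_derivative(
                  ~~~~~~~~~~~~~~~~~^
        self.fun_wrapped, self.x, f0=self.f, **finite_diff_options
        ^^^^^^^^^^^^^^^^^^^^^^^^^^^^^^^^^^^^^^^^^^^^^^^^^^^^^^^^^^
    )
    ^
    J, _nfev = _dense_difference(fun_wrapped, x0, f0, h,
               ~~~~~~~~~~~~~~~~~^^^^^^^^^^^^^^^^^^^^^^^^
                             use_one_sided, method,
                             ^^^^^^^^^^^^^^^^^^^^^^
                             mf)
                             ^^^
    df = [f_eval - f0 for f_eval in f_evals]
                                    ^^^^^^^
    f = np.atleast_1d(self.fun(x, *self.args, **self.kwargs))
                      ~~~~~~~~^^^^^^^^^^^^^^^^^^^^^^^^^^^^^^
    return np.atleast_1d(self.fun(x))
                         ~~~~~~~~^^^
    return self.f(x, *self.args, **self.kwargs)
           ~~~~~~^^^^^^^^^^^^^^^^^^^^^^^^^^^^^^
  File "<stdin>", line 10, in <lambda>
  File "<stdin>", line 6, in ext
  File "h.py", line 8, in proj
    c=camera_info(cam);K,R,t=map(np.array,(c["K"],c["R"],c["t"]))
ValueError: time passes only in moves, steps and waits
```

```bash
sed -i 's/^def ray/import functools\ncamera_info=functools.cache(camera_info)\ndef ray/' h.py
python3 - <<'E'
from h import *
from scipy.optimize import least_squares
np.set_printoptions(precision=4,suppress=True)
th=np.linspace(0,2*np.pi,400)
def ext(c,x,y):
    p=np.array([proj(c,[x+.145*np.cos(a),y+.145*np.sin(a),z]) for a in th[::4] for z in(.024,.04)])
    return np.array([p[:,0].min(),p[:,0].max(),p[:,1].min(),p[:,1].max()])
M=dict(top=np.array([170+35/5,170+409/5,160+72/5,160+446/5]),scene=np.array([185+35/3.5,185+404/3.5,135+250/3.5,135+586/3.5]))
for cs in(["top"],["scene"],["top","scene"]):
    s=least_squares(lambda v:np.concatenate([ext(c,*v)-M[c] for c in cs]),[.57,.148]);print(cs,s.x,s.fun)
ct=s.x
def tri(P):
    f=lambda X:np.concatenate([proj(c,X)-P[c] for c in P]); s=least_squares(f,[.55,.1,.08]);return s.x,s.fun
k=dict(top=[170+147/5,160+366/5],scene=[185+289/3.5,135+457/3.5]); print("knob",tri(k))
sp=dict(top=[170+212/5,160+248/5],scene=[185+217/3.5,135+365/3.5]); print("spindle",tri(sp))
c=lambda a,b:[170+a/5,160+b/5]; d=lambda a,b:[185+a/3.5,135+b/3.5]
for n,p in dict(A=c(123,195),B=c(110,292),C=c(312,310)).items():
    X=ray("top",p,.07); v=X[:2]-ct; print(n,X,np.hypot(*v),np.degrees(np.arctan2(v[1],v[0])))
for n,p in dict(A=d(205,492),B=d(118,440),C=d(315,345)).items():
    X=ray("scene",p,.07); v=X[:2]-ct; print("s",n,X,np.hypot(*v),np.degrees(np.arctan2(v[1],v[0])))
for n,a,b in [("tl",693,76),("tr",745,93),("br",660,383),("bl",607,362)]:
    print(n,ray("top",c(a,b),.062))
for n,a,b in [("p",337,12),("q",525,157),("r",493,178),("s",303,28)]:
    print(n,ray("scene",d(a,b),.062))
E
```

```text
['top'] [0.5721 0.1448] [-0.0413  0.0418  0.0782 -0.0757]
['scene'] [0.5736 0.1474] [-0.412   0.4128 -0.3368  0.1781]
['top', 'scene'] [0.5731 0.1465] [-0.4886 -0.4116 -0.181  -0.3492 -0.0784  0.711  -0.4937 -0.0382]
knob (array([0.4873, 0.1921, 0.1034]), array([-0.1465, -0.4722,  0.3235,  0.0815]))
spindle (array([0.5748, 0.146 , 0.0895]), array([-0.1402, -0.3938,  0.2863,  0.0712]))
A [0.6174 0.2161 0.07  ] 0.082439140728673 57.565199347539625
B [0.5435 0.2255 0.07  ] 0.084345756819237 110.61447677465995
C [0.527  0.0724 0.07  ] 0.08729807573471512 -121.91938149661986
s A [0.535  0.2319 0.07  ] 0.09349284128887206 114.11099684663937
s B [0.6126 0.2283 0.07  ] 0.09084171219771317 64.24368657622063
s C [0.525  0.0829 0.07  ] 0.07983334198249821 -127.12375562463633
tl [ 0.7022 -0.2219  0.062 ]
tr [ 0.6881 -0.2613  0.062 ]
br [ 0.4679 -0.1885  0.062 ]
bl [ 0.4843 -0.1492  0.062 ]
p [ 0.6844 -0.2566  0.062 ]
q [ 0.4594 -0.1808  0.062 ]
r [ 0.474  -0.1455  0.062 ]
s [ 0.7022 -0.2218  0.062 ]
```

```bash
python3 - <<'E'
from h import *
c0=np.array([.583,-.203,.062]); a=np.radians(-18.4); u=np.array([np.cos(a),np.sin(a),0]); n=np.array([-u[1],u[0],0])
out=[]
for cam,(x0,y0,w,h) in dict(top=(278,168,50,80),scene=(260,132,80,80)).items():
  im=cv2.imread(f"pics/{cam}0.png")[y0:y0+h,x0:x0+w]
  big=cv2.resize(im,None,fx=7,fy=7,interpolation=cv2.INTER_CUBIC)[:560]
  if cam=="scene": big=cv2.resize(im,None,fx=5.4,fy=5.4,interpolation=cv2.INTER_CUBIC)
  out.append(cv2.convertScaleAbs(big,alpha=1.3))
  # brightness profile across the shelf
  if cam=="top":
    pass
H=max(o.shape[0] for o in out)
out=[cv2.copyMakeBorder(o,0,H-o.shape[0],0,5,0) for o in out]
cv2.imwrite("pics/rack.png",np.hstack(out)); print(np.hstack(out).shape)
E
```

```text
(560, 792, 3)
```

View pics/rack.png

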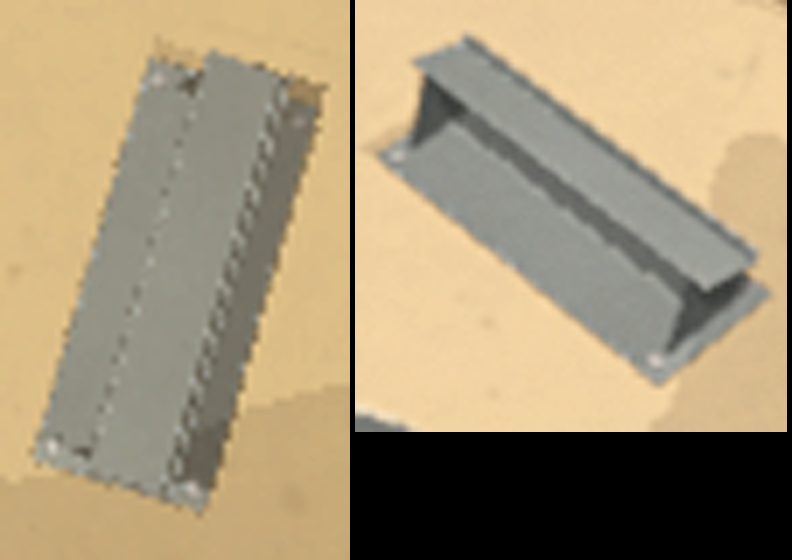

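The scene crop shows the lip as a dark strip along the far (−y) edge. So the shelf rises towards the carousel.

```bash
cat >> h.py <<'E'
C=np.array([.5728,.146]); SL=151.9
def pol(r_,deg,z): a=np.radians(deg); return np.array([C[0]+r_*np.cos(a),C[1]+r_*np.sin(a),z])
def yaw():
    R=np.array(sensors.get_state()["tool_rot"]); return np.degrees(np.arctan2(R[1,1],R[0,1]))
def arc(r_,degs,z):
    "shift (tool axes) to points on an arc round the hub"
    for d in degs: print(d,tool(pol(r_,d,z)))
E
python3 -c "
from h import *
x=np.array([-.471,-.882,0])
print(yaw(),tool(pol(.1,SL,.16)+.032*x))"
```

```text
-63.94496177423608 [ 0.4942 -0.5169  0.0713]
```

```bash
python3 -m creep '[[[0,0,-0.6],[0.494,-0.517,0.071],0],[[0,0,-0.6],[0.494,-0.517,0.071],0],[[0,0,-0.6],[0.494,-0.517,0.071],0],[[0,0,-0.6],[0.494,-0.517,0.071],0],[[0,0,-0.6],[0.494,-0.517,0.071],0],[[0,0,-0.6],[0.494,-0.517,0.071],0],[[0,0,-0.6],[0.494,-0.517,0.071],0],[[0,0,-0.6],[0.494,-0.517,0.071],0],[[0,0,-0.6],[0.494,-0.517,0.071],0],[[0,0,-0.6],[0.494,-0.517,0.071],0],[[0,0,-0.6],[0.494,-0.517,0.071],0],[[0,0,-0.6],[0.494,-0.517,0.071],0],[[0,0,-0.6],[0.494,-0.517,0.071],0],[[0,0,-0.6],[0.494,-0.517,0.071],0],[[0,0,-0.6],[0.494,-0.517,0.071],0],[[0,0,-0.6],[0.494,-0.517,0.071],0],[[0,0,-0.6],[0.494,-0.517,0.071],0],[[0,0,-0.6],[0.494,-0.517,0.071],0],[[0,0,-0.6],[0.494,-0.517,0.071],0]]'
python3 -m creep '[[[0,0,-0.6],[0,0,0],0],[[0,0,-0.6],[0,0,0],0],[[0,0,-0.6],[0,0,0],0],[[0,0,-0.6],[0,0,0],0],[[0,0,-0.6],[0,0,0],0],[[0,0,-0.6],[0,0,0],0],[[0,0,-0.6],[0,0,0],0],[[0,0,-0.6],[0,0,0],0],[[0,0,-0.6],[0,0,0],0],[[0,0,-0.6],[0,0,0],0],[[0,0,-0.6],[0,0,0],0],[[0,0,-0.6],[0,0,0],0],[[0,0,-0.6],[0,0,0],0],[[0,0,-0.6],[0,0,0],0],[[0,0,-0.6],[0,0,0],0],[[0,0,-0.6],[0,0,0],0],[[0,0,-0.6],[0,0,0],0]]'
python3 -c "
from h import *
x=np.array([-.471,-.882,0]);print(yaw(),sensors.get_state()['joints'],tool(pol(.1,SL,.096)+.032*x))"
```

```text
time: 2.88
tool_pos: [0.4696, 0.1675, 0.1597]
tool_rot: [[-0.699, 0.715, -0.0], [0.715, 0.699, 0.0], [0.0, 0.0, -1.0]]
contact_force: [0.5, -1.2, -0.3]
grip_width: 0.0
grip_force: 0.0
time: 4.3
tool_pos: [0.4691, 0.1637, 0.1605]
tool_rot: [[-0.472, -0.881, -0.0], [-0.881, 0.472, -0.0], [0.0, -0.0, -1.0]]
contact_force: [-0.1, 0.2, 0.0]
grip_width: -0.0001
grip_force: 0.0
151.81151968883268 [ 1.74243634e-01  1.97537101e-01 -2.84173755e-01  1.08920055e+00
 -3.69899714e-04 -9.04570854e-01] [-0.0013  0.0002  0.0645]
```

```bash
python3 -m creep '[[[0,0,0],[0,0,0.03],0],[[0,0,0],[0,0,0.06],0],[[0,0,0],[-0.001,0,0.064],0],[[0,0,0],[-0.001,0,0.064],0]]'
python3 -c "
from h import *
arc(.102,[162.4-7*i for i in range(15)],.096);print(sensors.get_state()['tool_pos'])"
```

```text
time: 4.63
tool_pos: [0.4678, 0.165, 0.0948]
tool_rot: [[-0.471, -0.882, -0.005], [-0.882, 0.471, -0.001], [0.003, 0.004, -1.0]]
contact_force: [0.0, -0.4, 0.5]
grip_width: -0.0004
grip_force: 0.0
162.4 [-0.0141 -0.0013 -0.0013]
155.4 [-0.0265  0.0003 -0.0013]
148.4 [-0.0389  0.0002 -0.0014]
141.4 [-0.0513 -0.0013 -0.0014]
134.4 [-0.0634 -0.0043 -0.0014]
127.4 [-0.075  -0.0087 -0.0015]
120.4 [-0.086  -0.0146 -0.0015]
113.4 [-0.0962 -0.0217 -0.0016]
106.4 [-0.1054 -0.0301 -0.0017]
99.4 [-0.1136 -0.0395 -0.0017]
92.4 [-0.1206 -0.0498 -0.0018]
85.4 [-0.1262 -0.0609 -0.0018]
78.4 [-0.1305 -0.0726 -0.0019]
71.4 [-0.1333 -0.0847 -0.0019]
64.4 [-0.1346 -0.0971 -0.002 ]
[0.46780833 0.16499036 0.09476636]
```

```bash
python3 -m creep '[[[0,0,0],[-0.008,0,-0.001],0],[[0,0,0],[-0.014,-0.001,-0.001],0],[[0,0,0.039],[-0.0265,0,-0.001],0],[[0,0,0.078],[-0.039,0,-0.001],0],[[0,0,0.117],[-0.051,-0.001,-0.001],0],[[0,0,0.156],[-0.063,-0.004,-0.001],0],[[0,0,0.194],[-0.075,-0.009,-0.001],0],[[0,0,0.233],[-0.086,-0.0145,-0.001],0],[[0,0,0.272],[-0.096,-0.0215,-0.001],0],[[0,0,0.311],[-0.105,-0.03,-0.001],0],[[0,0,0.35],[-0.1135,-0.0395,-0.001],0],[[0,0,0.389],[-0.1205,-0.05,-0.001],0],[[0,0,0.428],[-0.126,-0.061,-0.001],0],[[0,0,0.467],[-0.1305,-0.0725,-0.001],0],[[0,0,0.506],[-0.133,-0.0845,-0.001],0],[[0,0,0.544],[-0.1345,-0.097,-0.001],0],[[0,0,0.544],[-0.1345,-0.097,-0.001],0],[[0,0,0.544],[-0.1345,-0.097,-0.001],0]]'
python3 - <<'E'
from h import *
np.set_printoptions(precision=4,suppress=True)
save("top","t1");save("scene","s1")
for c in("top","scene"):
  for d in models.tip_of("shutter_knob",c)[:2]:
    X=ray(c,d["pixel"],.1);v=X[:2]-C;print(c,d["score"],X,np.hypot(*v),np.degrees(np.arctan2(v[1],v[0])))
a=cv2.imread("pics/s1.png")[190:310,185:315];b=cv2.imread("pics/t1.png")[170:250,170:255]
cv2.imwrite("pics/v1.png",np.hstack([cv2.resize(a,(390,360),interpolation=2),cv2.resize(b,(382,360),interpolation=2)]))
E
```

```text
time: 6.13
tool_pos: [0.6197, 0.2396, 0.0984]
tool_rot: [[-0.812, 0.584, 0.002], [0.584, 0.812, 0.001], [-0.001, 0.002, -1.0]]
contact_force: [1.0, -0.0, -0.0]
grip_width: -0.0
grip_force: 0.0
top 0.63 [0.6423 0.2271 0.1   ] 0.10679784934138442 49.37977415737377
scene 0.9 [0.6344 0.2301 0.1   ] 0.10424180467591776 53.80522938329292
```

View pics/v1.png

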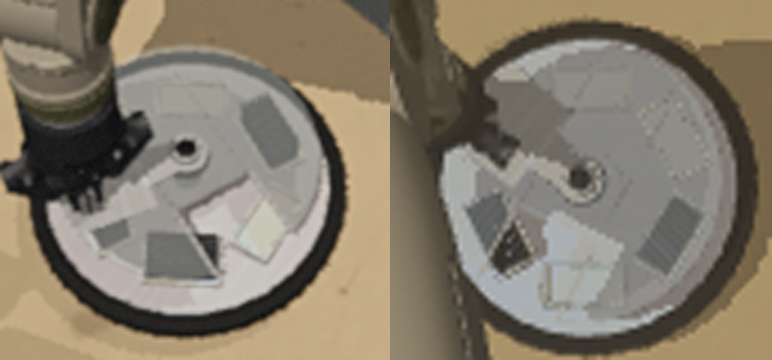

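The shutter is open (knob at about 52°). The slot is clear and three heat sinks are visible. Next I'll move to the rim.

```bash
python3 -c "
from h import *
print(tool(pol(.139,200,.06)))"
```

```text
[ 0.0603 -0.2172  0.0377]
```

```bash
python3 -m creep '[[[0,0,0],[0,0,-0.03],0],[[0,0,-0.04],[0,0,-0.06],0],[[0,0,-0.544],[0.06,-0.217,-0.06],0],[[0,0,-0.544],[0.06,-0.217,-0.06],0],[[0,0,-0.544],[0.06,-0.217,-0.06],0],[[0,0,-0.544],[0.06,-0.217,-0.06],0],[[0,0,-0.544],[0.06,-0.217,-0.06],0],[[0,0,-0.544],[0.06,-0.217,-0.06],0],[[0,0,-0.544],[0.06,-0.217,-0.06],0],[[0,0,-0.544],[0.06,-0.217,-0.06],0],[[0,0,-0.544],[0.06,-0.217,-0.03],0],[[0,0,-0.544],[0.06,-0.217,0],0],[[0,0,-0.544],[0.06,-0.217,0.02],0],[[0,0,-0.544],[0.06,-0.217,0.038],0],[[0,0,-0.544],[0.06,-0.217,0.038],0],[[0,0,-0.544],[0.06,-0.217,0.038],0]]'
python3 -c "
from h import *
print(yaw());arc(.139,range(200,261,10),.04)"
```

```text
time: 7.67
tool_pos: [0.441, 0.0986, 0.0583]
tool_rot: [[-0.465, -0.885, -0.003], [-0.885, 0.465, -0.0], [0.001, 0.002, -1.0]]
contact_force: [-0.0, -0.6, -0.3]
grip_width: -0.0003
grip_force: 0.0
152.2580276148219
200 [-0.0004 -0.0011  0.0183]
210 [ 0.0142 -0.0204  0.0183]
220 [ 0.0253 -0.0419  0.0183]
230 [ 0.0325 -0.0651  0.0182]
240 [ 0.0356 -0.0891  0.0182]
250 [ 0.0344 -0.1133  0.0181]
260 [ 0.0291 -0.1369  0.0181]
```

```bash
python3 -m creep '[[[0,0,0],[0,0,0.013],0],[[0,0,0],[0.008,-0.01,0.019],0],[[0,0,0],[0.018,-0.028,0.021],0],[[0,0,0],[0.027,-0.047,0.021],0],[[0,0,0],[0.0335,-0.07,0.021],0],[[0,0,0],[0.036,-0.094,0.021],0],[[0,0,0],[0.034,-0.115,0.008],0],[[0,0,0],[0.029,-0.137,-0.02],0],[[0,0,0],[0.029,-0.137,-0.03],0]]'
python3 - <<'E'
from h import *
import time
save("scene","f0"); print(sensors.get_state()["time"])
save("scene","f1"); print(sensors.get_state()["time"])
for i in range(2): save("scene",f"f{i+2}")
E
cat >> h.py <<'E'
def phase(im,cam,occ=(58,118,238)):
    "wheel turn in deg from the start (pockets occ at start) by sink darkness, list of best"
    g=cv2.GaussianBlur(cv2.cvtColor(im,cv2.COLOR_RGB2GRAY).astype(np.float32),(0,0),0.8)
    def samp(r0,r1,w,deg):
        P=[proj(cam,[*(C+np.array([[np.cos(a),-np.sin(a)],[np.sin(a),np.cos(a)]])@[rr,t]),.074]) for a in [np.radians(deg)] for rr in np.linspace(r0,r1,5) for t in np.linspace(-w,w,9)]
        P=np.array(P,np.float32); return cv2.remap(g,P[:,0].copy(),P[:,1].copy(),1).mean()
    s=np.array([samp(.072,.098,.026,a) for a in range(0,360,2)])
    sc=np.array([-sum(s[((o+d)//2)%180] for o in occ)/len(occ) for d in range(0,360,2)])
    k=np.argsort(-sc)[:4]; return [(int(2*i),round(float(sc[i]),1)) for i in k]
E
python3 - <<'E'
from h import *
print("init",phase(cv2.imread("pics/top0.png")[:,:,::-1],"top"),phase(cv2.imread("pics/scene0.png")[:,:,::-1],"scene"),phase(cv2.imread("pics/s1.png")[:,:,::-1],"scene"))
for i in range(4): print(phase(cv2.imread(f"pics/f{i}.png")[:,:,::-1],"scene"))
E
```

```text
time: 8.42
tool_pos: [0.5563, 0.0069, 0.0936]
tool_rot: [[-0.471, -0.882, 0.009], [-0.882, 0.471, -0.002], [-0.003, -0.009, -1.0]]
contact_force: [2.1, -0.0, 1.8]
grip_width: -0.0001
grip_force: 0.0
8.4667
8.5167
init [(358, -113.0), (0, -113.4), (356, -113.5), (354, -114.3)] [(356, -116.3), (354, -116.4), (358, -116.5), (352, -116.6)] [(336, -98.4), (334, -98.4), (338, -98.8), (332, -98.9)]
[(48, -101.3), (50, -101.7), (46, -101.7), (44, -102.5)]
[(54, -103.1), (56, -103.5), (52, -103.7), (50, -104.6)]
[(60, -103.8), (62, -104.5), (58, -104.5), (56, -105.9)]
[(66, -104.7), (64, -104.8), (68, -105.5), (62, -106.1)]
```

The wheel spins freely at about 2.1 rad/s. I'll let it coast for two seconds with the finger hovering.

```bash
python3 -m creep '[[[0,0,0],[0,0,0],0],[[0,0,0],[0,0,0],0],[[0,0,0],[0,0,0],0],[[0,0,0],[0,0,0],0],[[0,0,0],[0,0,0],0],[[0,0,0],[0,0,0],0],[[0,0,0],[0,0,0],0],[[0,0,0],[0,0,0],0],[[0,0,0],[0,0,0],0],[[0,0,0],[0,0,0],0],[[0,0,0],[0,0,0],0],[[0,0,0],[0,0,0],0],[[0,0,0],[0,0,0],0],[[0,0,0],[0,0,0],0],[[0,0,0],[0,0,0.01],0],[[0,0,0],[0,0,0.02],0],[[0,0,0],[0,0,0.03],0],[[0,0,0],[0,0,0.04],0],[[0,0,0],[0,0,0.04],0],[[0,0,0],[0,0,0.04],0]]'
python3 - <<'E'
from h import *
for i in range(3):
  im=save("scene",f"g{i}"); print(sensors.get_state()["time"],phase(im,"scene"))
print(tool(pol(.139,262,.04)))
E
```

```text
time: 10.28
tool_pos: [0.549, 0.0087, 0.0479]
tool_rot: [[-0.469, -0.883, -0.003], [-0.883, 0.469, 0.0], [0.001, 0.003, -1.0]]
contact_force: [-0.1, -0.1, -0.1]
grip_width: -0.0004
grip_force: 0.0
10.3333 [(258, -111.4), (256, -111.4), (260, -112.1), (254, -112.3)]
10.3833 [(264, -110.1), (266, -110.3), (262, -110.5), (268, -111.0)]
10.4333 [(270, -107.9), (268, -107.9), (266, -109.2), (272, -109.4)]
[-0.0012 -0.0027  0.0096]
```

```bash
python3 -m creep '[[[0,0,0],[-0.001,-0.002,0],0],[[0,0,0],[-0.001,-0.002,0],0],[[0,0,0],[-0.001,-0.002,0],0],[[0,0,0],[-0.001,-0.002,0],0],[[0,0,0],[-0.001,-0.002,0],0],[[0,0,0],[-0.001,-0.002,0],0],[[0,0,0],[-0.001,-0.002,0],0],[[0,0,0],[-0.001,-0.002,0],0],[[0,0,0],[-0.001,-0.002,0],0],[[0,0,0],[-0.001,-0.002,0],0],[[0,0,0],[-0.001,-0.002,0],0],[[0,0,0],[-0.001,-0.002,0],0],[[0,0,0],[-0.001,-0.002,0.004],0],[[0,0,0],[-0.001,-0.002,0.012],0],[[0,0,0],[-0.001,-0.002,0.012],0],[[0,0,0],[-0.001,-0.002,0.012],0],[[0,0,0],[-0.001,-0.002,0.012],0],[[0,0,0],[-0.001,-0.002,0.012],0]]'
python3 - <<'E'
from h import *
for i in range(2):
  im=save("scene",f"k{i}"); print(sensors.get_state()["time"],phase(im,"scene"))
im=save("top","kt");print(phase(im,"top"))
a=cv2.imread("pics/k1.png")[190:310,185:315];b=cv2.imread("pics/kt.png")[170:250,170:255]
cv2.imwrite("pics/v2.png",np.hstack([cv2.resize(a,(390,360),interpolation=2),cv2.resize(b,(382,360),interpolation=2)]))
s=sensors.get_state();print(s["tool_pos"],s["contact_force"])
E
```

```text
time: 11.93
tool_pos: [0.5558, 0.008, 0.0399]
tool_rot: [[-0.469, -0.883, 0.007], [-0.883, 0.469, -0.001], [-0.002, -0.007, -1.0]]
contact_force: [-0.1, -0.8, 15.5]
grip_width: -0.0
grip_force: 7.8
11.9833 [(28, -104.6), (26, -104.6), (24, -105.3), (30, -105.6)]
12.0333 [(28, -104.5), (26, -104.6), (24, -105.3), (30, -105.5)]
[(28, -105.4), (30, -105.4), (32, -105.9), (26, -106.1)]
[0.55577368 0.00800974 0.03991533] [ 0.02757617 -0.76901825 16.15111231]
```

View pics/v2.png

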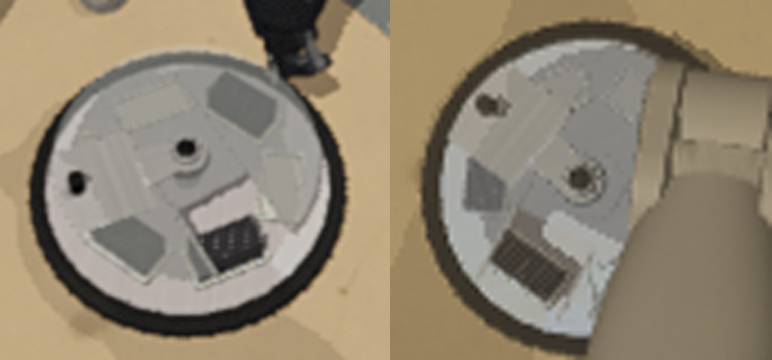

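```bash
python3 - <<'E'
from h import *
out=[]
def rot(a,p): a=np.radians(a); return C+np.array([[np.cos(a),-np.sin(a)],[np.sin(a),np.cos(a)]])@np.array(p)
for cam,f,(x0,y0,w,h) in (("scene","k1",(230,235,60,60)),("top","kt",(188,205,45,45))):
  k=390//w; im=cv2.resize(cv2.imread(f"pics/{f}.png")[y0:y0+h,x0:x0+w],None,fx=k,fy=k,interpolation=cv2.INTER_CUBIC)
  for a,pts,z,col in ((152,[(.118,-.036),(.044,-.036),(.044,.036),(.118,.036)],.086,(0,0,255)),(146,[(.099,-.03),(.071,-.03),(.071,.03),(.099,.03),(.099,-.03)],.076,(0,255,0))):
    P=np.array([(proj(cam,[*rot(a,p),z])-[x0,y0]+.5)*k for p in pts],np.int32); cv2.polylines(im,[P],False,col,1)
  out.append(cv2.resize(im,(390,390)))
cv2.imwrite("pics/v3.png",np.hstack(out))
E
```

View pics/v3.png

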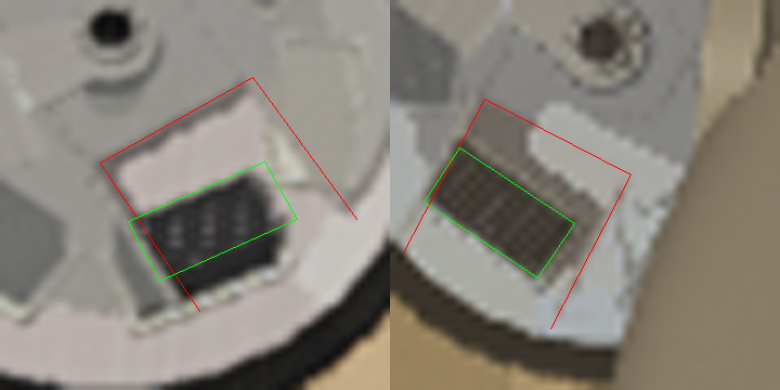

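The wheel stopped with a heat sink at about 146° and the slot is at about 152°. I'll nudge it 6° anticlockwise and then lift off.

```bash
python3 -m creep '[[[0,0,0],[-0.001,-0.003,0],0],[[0,0,0],[-0.002,-0.006,0],0],[[0,0,0],[-0.003,-0.009,0],0],[[0,0,0],[-0.004,-0.012,0],0],[[0,0,0],[-0.005,-0.0135,0],0],[[0,0,0],[-0.005,-0.0135,0],0],[[0,0,0],[-0.005,-0.0135,0],0],[[0,0,0],[-0.005,-0.0135,-0.01],0],[[0,0,0],[-0.005,-0.0135,-0.03],0],[[0,0,0],[-0.005,-0.0135,-0.06],0],[[0,0,0],[-0.005,-0.0135,-0.09],0],[[0,0,0],[-0.005,-0.0135,-0.09],0]]'
cat > chk.py <<'E'
from h import *
import sys
n=sys.argv[1]; occ=eval(sys.argv[2]) if len(sys.argv)>2 else (58,118,238)
i1=save("scene",n+"s"); i2=save("top",n+"t"); print(phase(i1,"scene",occ),phase(i2,"top",occ))
out=[]
def rot(a,p): a=np.radians(a); return C+np.array([[np.cos(a),-np.sin(a)],[np.sin(a),np.cos(a)]])@np.array(p)
for cam,f,(x0,y0,w,h) in (("scene",i1,(230,235,60,60)),("top",i2,(188,205,45,45))):
  k=390//w; im=cv2.resize(f[y0:y0+h,x0:x0+w,::-1],None,fx=k,fy=k,interpolation=cv2.INTER_CUBIC)
  P=np.array([(proj(cam,[*rot(SL,p),.086])-[x0,y0]+.5)*k for p in [(.118,-.036),(.044,-.036),(.044,.036),(.118,.036)]],np.int32); cv2.polylines(im,[P],False,(0,0,255),1)
  out.append(cv2.resize(im,(390,390)))
cv2.imwrite(f"pics/{n}.png",np.hstack(out))
for cam in("top","scene"):
  for d in models.tip_of("heat_sink_1",cam)[:3]:
    X=ray(cam,d["pixel"],.059);v=X[:2]-C;print(cam,round(d["score"],2),X.round(4),np.hypot(*v).round(4),np.degrees(np.arctan2(v[1],v[0])).round(1))
print(yaw(),tool(pol(.085,SL,.15)),sensors.get_state()["tool_pos"],sensors.get_state()["time"])
E
python3 chk.py w1
```

```text
time: 13.08
tool_pos: [0.5699, 0.0062, 0.1328]
tool_rot: [[-0.469, -0.883, 0.008], [-0.883, 0.469, -0.001], [-0.003, -0.008, -1.0]]
contact_force: [1.8, -0.6, 0.5]
grip_width: 0.0001
grip_force: 0.0
[(28, -101.4), (30, -101.6), (26, -102.4), (32, -103.2)] [(30, -108.8), (32, -109.1), (28, -109.1), (34, -109.8)]
top 0.68 [0.4989 0.1944 0.059 ] 0.0883 146.8
scene 0.66 [0.5081 0.1975 0.059 ] 0.0827 141.5
152.05427280180257 [-0.1266  0.1441 -0.0238] [0.56578674 0.00668025 0.12605302] 13.2833
```

View pics/w1.png

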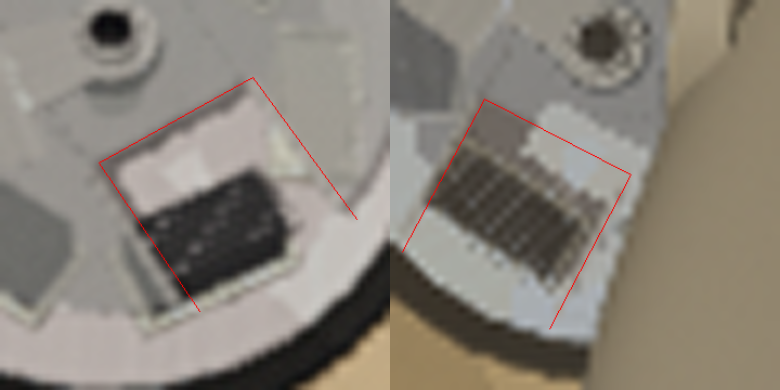

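```bash
python3 -m creep '[[[0,0,0],[0,0,0.04],0],[[0,0,0],[0,0,0.07],0],[[0,0,0],[0,0,0.082],0],[[0,0,0],[0,0,0.088],0],[[0,0,0],[0,0,0.088],0],[[0,0,0],[-0.001,-0.002,0.088],0],[[0,0,0],[-0.002,-0.004,0.088],0],[[0,0,0],[-0.003,-0.006,0.088],0],[[0,0,0],[-0.004,-0.0085,0.088],0],[[0,0,0],[-0.0042,-0.009,0.088],0],[[0,0,0],[-0.0042,-0.009,0.088],0],[[0,0,0],[-0.0042,-0.009,0.088],0],[[0,0,0],[-0.0042,-0.009,0.08],0],[[0,0,0],[-0.0042,-0.009,0.06],0],[[0,0,0],[-0.0042,-0.009,0.02],0],[[0,0,0],[0.03,-0.06,-0.02],0],[[0,0,0],[0.03,-0.1,-0.02],0],[[0,0,0],[0.03,-0.1,-0.02],0]]'
python3 chk.py w2
```

```text
time: 14.78
tool_pos: [0.6431, -0.0691, 0.1489]
tool_rot: [[-0.469, -0.883, 0.003], [-0.883, 0.469, -0.002], [-0.0, -0.003, -1.0]]
contact_force: [1.0, -0.4, -0.3]
grip_width: -0.0003
grip_force: 0.0
[(30, -102.4), (28, -102.5), (32, -104.0), (26, -104.1)] [(30, -98.9), (32, -99.3), (28, -99.4), (34, -100.2)]
top 0.53 [0.5021 0.2013 0.059 ] 0.0898 142.0
scene 0.51 [0.5094 0.1989 0.059 ] 0.0826 140.2
151.99941489003484 [-0.1567  0.2442 -0.0039] [ 0.63989963 -0.06697586  0.14538561] 14.9833
```

View pics/w2.png

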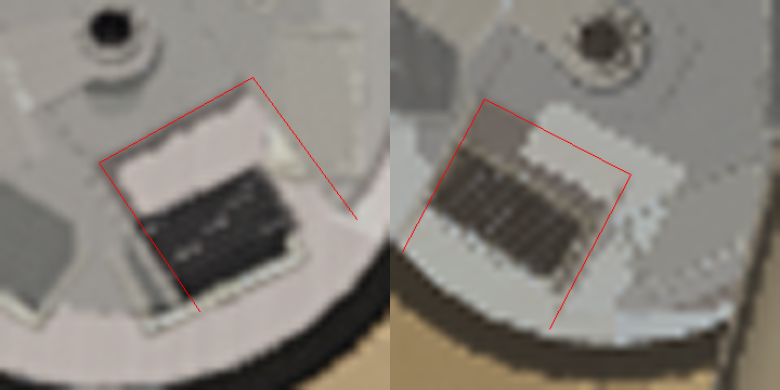

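The heat sink still sits about 5 mm towards the left edge of the slot. I'll press harder for one more small nudge.

```bash
python3 -c "
from h import *
print(tool(pol(.139,264,.055)))"
```

```text
[-0.0277  0.1068  0.0907]
```

```bash
python3 -m creep '[[[0,0,0],[-0.01,0.04,0],0],[[0,0,0],[-0.02,0.08,0.02],0],[[0,0,0],[-0.028,0.107,0.06],0],[[0,0,0],[-0.028,0.107,0.08],0],[[0,0,0],[-0.028,0.107,0.09],0],[[0,0,0],[-0.028,0.107,0.09],0],[[0,0,0],[-0.028,0.107,0.1],0],[[0,0,0],[-0.028,0.107,0.108],0],[[0,0,0],[-0.028,0.107,0.109],0],[[0,0,0],[-0.028,0.107,0.109],0],[[0,0,0],[-0.028,0.107,0.109],0]]'
python3 -c "
from h import *
s=sensors.get_state();print(s['tool_pos'],s['contact_force'])
arc(.139,[264,268],s['tool_pos'][2])
for c in ('scene','scene'): print(phase(save(c,'x'),c))
s=sensors.get_state();print(s['tool_pos'],s['contact_force'])
"
```

```text
time: 15.9
tool_pos: [0.5623, 0.0074, 0.04]
tool_rot: [[-0.469, -0.883, 0.005], [-0.883, 0.469, -0.0], [-0.002, -0.004, -1.0]]
contact_force: [0.5, 1.0, 5.5]
grip_width: -0.0001
grip_force: 2.4
[0.56234134 0.0073798  0.04003445] [0.50488596 0.98676444 5.5433119 ]
264 [ 0.0016  0.0038 -0.    ]
268 [-0.0024 -0.0051  0.    ]
[(28, -102.8), (30, -103.4), (26, -103.4), (24, -104.9)]
[(28, -102.8), (30, -103.3), (26, -103.4), (24, -104.9)]
[0.56224287 0.00738596 0.04002991] [-0.32076329  1.40063164  5.78892315]
```

```bash
python3 -m creep '[[[0,0,0],[0,0,0.001],0],[[0,0,0],[-0.001,-0.002,0.001],0],[[0,0,0],[-0.002,-0.004,0.001],0],[[0,0,0],[-0.003,-0.006,0.001],0],[[0,0,0],[-0.0038,-0.008,0.001],0],[[0,0,0],[-0.0038,-0.008,0.001],0],[[0,0,0],[-0.0038,-0.008,0.001],0],[[0,0,0],[-0.0038,-0.008,0.001],0]]'
python3 -c "
from h import *
s=sensors.get_state();print(s['tool_pos'],s['contact_force'])
im=save('scene','x2');b=cv2.imread('pics/x.png')[:,:,::-1];w=cv2.imread('pics/w2s.png')[:,:,::-1]
print(phase(im,'scene'))
def st(i):
    g=i[235:295,230:290].astype(np.float32); m=(g.mean(2)<70); ys,xs=np.nonzero(m); return xs.mean()+230,ys.mean()+235,m.sum()
print(st(cv2.imread('pics/k1.png')[:,:,::-1]),st(cv2.imread('pics/w1s.png')[:,:,::-1]),st(w),st(b),st(im))
"
```

```text
time: 16.67
tool_pos: [0.572, 0.0068, 0.04]
tool_rot: [[-0.469, -0.883, 0.007], [-0.883, 0.469, -0.001], [-0.003, -0.006, -1.0]]
contact_force: [0.3, 0.1, 9.2]
grip_width: 0.0001
grip_force: 5.0
[0.5719733  0.00682489 0.0400059 ] [0.31966907 0.05905949 9.22898567]
[(30, -99.9), (32, -100.3), (28, -101.1), (34, -102.0)]
(np.float64(267.05274261603375), np.float64(276.668776371308), np.int64(474)) (np.float64(267.3347107438017), np.float64(276.27479338842977), np.int64(484)) (np.float64(267.53578732106337), np.float64(276.2842535787321), np.int64(489)) (np.float64(267.22546972860124), np.float64(276.48016701461376), np.int64(479)) (np.float64(267.5866935483871), np.float64(276.0584677419355), np.int64(496))
```

```bash
python3 -m creep '[[[0,0,0],[0,0,0],0],[[0,0,0],[0,0,-0.006],0],[[0,0,0],[0,0,-0.02],0],[[0,0,0],[0,0,-0.05],0],[[0,0,0],[0.03,-0.06,-0.1],0],[[0,0,0],[0.03,-0.1,-0.1],0],[[0,0,0],[0.03,-0.1,-0.1],0]]'; python3 chk.py w3
```

```text
time: 17.3
tool_pos: [0.6452, -0.0676, 0.1405]
tool_rot: [[-0.469, -0.883, 0.005], [-0.883, 0.469, -0.002], [-0.001, -0.005, -1.0]]
contact_force: [0.6, 0.3, -0.7]
grip_width: -0.0001
grip_force: 0.0
[(28, -103.3), (30, -103.3), (26, -104.7), (32, -104.9)] [(30, -99.1), (32, -99.5), (28, -99.6), (34, -100.3)]
top 0.62 [0.4867 0.1875 0.059 ] 0.0956 154.3
scene 0.79 [0.5011 0.2035 0.059 ] 0.0919 141.3
151.94985418277707 [-0.1548  0.2473 -0.0128] [ 0.64324642 -0.06684122  0.13726731] 17.5
```

View pics/w3.png

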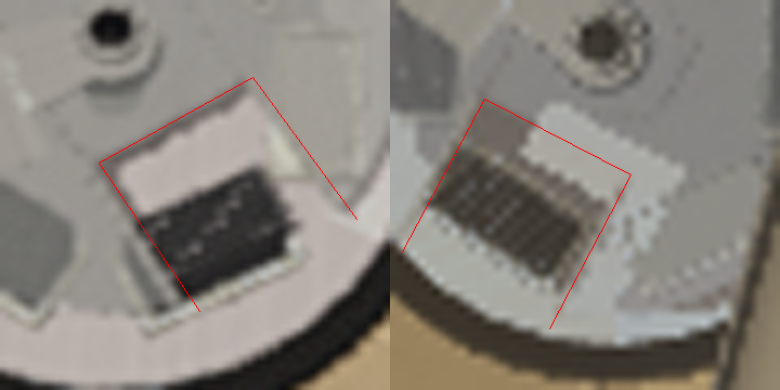

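```bash
python3 - <<'E'
from h import *
def rot(a,p): a=np.radians(a); return C+np.array([[np.cos(a),-np.sin(a)],[np.sin(a),np.cos(a)]])@np.array(p)
for cam,(x0,y0,w) in (("scene",(230,235,60)),("top",(188,205,45))):
  for a in (146,149,152):
    print(cam,a,[((proj(cam,[*rot(a,p),z])-[x0,y0]+.5)*390/w).round().astype(int).tolist() for p,z in (((.071,.03),.076),((.099,.03),.076),((.071,-.03),.076),((.099,-.03),.076),((.101,.032),.05),((.101,-.032),.05))])
E
```

```text
scene 146 [[265, 161], [297, 219], [128, 222], [159, 281], [302, 251], [158, 316]]
scene 149 [[271, 154], [307, 210], [139, 221], [173, 279], [311, 242], [171, 314]]
scene 152 [[277, 147], [316, 201], [149, 220], [187, 276], [320, 232], [185, 311]]
top 146 [[185, 223], [148, 278], [70, 148], [34, 202], [159, 286], [39, 207]]
top 149 [[194, 225], [160, 281], [76, 156], [42, 212], [171, 289], [47, 216]]
top 152 [[203, 226], [173, 284], [81, 163], [51, 220], [183, 292], [55, 226]]
```

```bash
cat >> h.py <<'E'
def fine(im,cam,guess,half=10):
    "angle (deg) of the sink near guess: symmetric centre of the darkness curve"
    g=cv2.GaussianBlur(cv2.cvtColor(im,cv2.COLOR_RGB2GRAY).astype(np.float32),(0,0),0.6)
    A=np.arange(guess-half,guess+half+.1,.5); v=[]
    for a in np.radians(A):
        Rm=np.array([[np.cos(a),-np.sin(a)],[np.sin(a),np.cos(a)]])
        P=np.array([proj(cam,[*(C+Rm@[rr,t]),.076]) for rr in np.linspace(.073,.097,6) for t in np.linspace(-.029,.029,15)],np.float32)
        v.append(cv2.remap(g,P[:,0].copy(),P[:,1].copy(),1).mean())
    p=np.polyfit(A-guess,v,2); return round(guess-p[1]/2/p[0],1)
E
python3 - <<'E'
from h import *
for n in("k1","w1s","w2s","x","x2","w3s"):
    im=cv2.imread(f"pics/{n}.png")[:,:,::-1]; print(n,[fine(im,"scene",g) for g in(88,148,268)])
for n in("kt","w1t","w2t","w3t"):
    im=cv2.imread(f"pics/{n}.png")[:,:,::-1]; print(n,[fine(im,"top",g) for g in(88,148,268)])
E
```

```text
k1 [np.float64(92.0), np.float64(139.8), np.float64(260.4)]
w1s [np.float64(92.1), np.float64(143.8), np.float64(266.1)]
w2s [np.float64(92.8), np.float64(144.8), np.float64(266.3)]
x [np.float64(92.3), np.float64(142.7), np.float64(264.5)]
x2 [np.float64(94.3), np.float64(146.8), np.float64(269.1)]
w3s [np.float64(92.6), np.float64(144.5), np.float64(265.9)]
kt [np.float64(91.7), np.float64(147.1), np.float64(265.2)]
w1t [np.float64(91.6), np.float64(148.0), np.float64(258.1)]
w2t [np.float64(93.3), np.float64(148.5), np.float64(260.9)]
w3t [np.float64(93.0), np.float64(148.6), np.float64(261.5)]
```

Pressing turns the wheel as commanded, but it loses about 2° on landing and again on lifting. I'll overshoot to compensate.

```bash
python3 -m creep '[[[0,0,0],[-0.01,0.04,0],0],[[0,0,0],[-0.02,0.08,0.02],0],[[0,0,0],[-0.0255,0.114,0.06],0],[[0,0,0],[-0.0255,0.114,0.07],0],[[0,0,0],[-0.0255,0.114,0.08],0],[[0,0,0],[-0.0255,0.114,0.08],0],[[0,0,0],[-0.0255,0.114,0.08],0],[[0,0,0],[-0.0255,0.114,0.09],0],[[0,0,0],[-0.0255,0.114,0.097],0],[[0,0,0],[-0.0255,0.114,0.1],0],[[0,0,0],[-0.0255,0.114,0.1],0],[[0,0,0],[-0.0255,0.114,0.1],0]]'
python3 -c "
from h import *
s=sensors.get_state();print(s['tool_pos'],s['contact_force'])
im=save('scene','y1');print([fine(im,'scene',g) for g in(88,148,268)])
v=s['tool_pos'][:2]-C;a=np.degrees(np.arctan2(v[1],v[0]));print(np.hypot(*v),a);arc(.139,[a+3,a+6,a+9],.038)"
```

```text
time: 18.5
tool_pos: [0.5578, 0.0093, 0.04]
tool_rot: [[-0.469, -0.883, 0.007], [-0.883, 0.469, -0.001], [-0.002, -0.007, -1.0]]
contact_force: [-0.4, -0.0, 12.2]
grip_width: -0.0002
grip_force: 6.3
[0.55779171 0.00925084 0.03998004] [-0.41743762 -0.02623519 12.15796944]
[np.float64(92.5), np.float64(143.3), np.float64(265.4)]
0.13757028337569083 -96.26317596810294
-93.26317596810294 [-0.0016 -0.0073  0.002 ]
-90.26317596810294 [-0.0048 -0.0138  0.0021]
-87.26317596810294 [-0.0083 -0.0202  0.0021]
```

```bash
python3 -m creep '[[[0,0,0],[-0.001,-0.003,0],0],[[0,0,0],[-0.002,-0.006,0],0],[[0,0,0],[-0.003,-0.009,0],0],[[0,0,0],[-0.0045,-0.012,0],0],[[0,0,0],[-0.0055,-0.015,0],0],[[0,0,0],[-0.0066,-0.017,0],0],[[0,0,0],[-0.0066,-0.017,0],0],[[0,0,0],[-0.0066,-0.017,0],0],[[0,0,0],[-0.0066,-0.017,-0.001],0],[[0,0,0],[-0.0066,-0.017,-0.002],0],[[0,0,0],[-0.0066,-0.017,-0.004],0],[[0,0,0],[-0.0066,-0.017,-0.01],0],[[0,0,0],[-0.0066,-0.017,-0.04],0],[[0,0,0],[0.03,-0.06,-0.08],0],[[0,0,0],[0.03,-0.1,-0.1],0],[[0,0,0],[0.03,-0.1,-0.1],0]]'; python3 chk.py w4; python3 - <<'E'
from h import *
for n,c in(("w4s","scene"),("w4t","top")):
    im=cv2.imread(f"pics/{n}.png")[:,:,::-1]; print(n,[fine(im,c,g) for g in(88,148,152,268)])
E
```

```text
time: 19.88
tool_pos: [0.6304, -0.0653, 0.1403]
tool_rot: [[-0.469, -0.883, 0.004], [-0.883, 0.469, -0.002], [-0.0, -0.004, -1.0]]
contact_force: [1.7, -0.3, 0.1]
grip_width: -0.0
grip_force: 0.0
[(30, -99.7), (32, -99.7), (34, -100.9), (28, -101.4)] [(34, -98.0), (32, -98.5), (36, -98.7), (30, -99.8)]
top 0.6 [0.4863 0.1875 0.059 ] 0.0959 154.3
scene 0.66 [0.5069 0.1965 0.059 ] 0.083 142.6
151.98682068099527 [-0.1592  0.2324 -0.0128] [ 0.62819674 -0.06365696  0.13716743] 20.0833
w4s [np.float64(94.9), np.float64(147.4), np.float64(146.2), np.float64(269.5)]
w4t [np.float64(96.8), np.float64(150.9), np.float64(151.0), np.float64(268.9)]
```

View pics/w4.png

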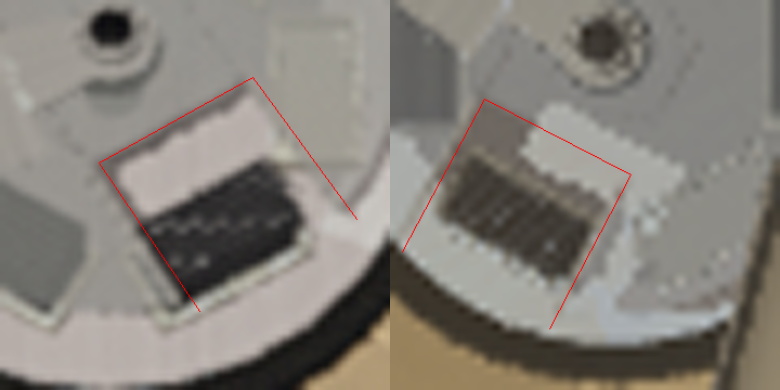

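The heat sink now sits squarely in the slot. Now the grasp.

```bash
python3 -m creep '[[[0,0,0],[-0.02,0.03,-0.015],0.5],[[0,0,0],[-0.16,0.234,-0.015],0.5],[[0,0,0],[-0.16,0.234,-0.015],0.5],[[0,0,0],[-0.16,0.234,-0.015],0.5],[[0,0,0],[-0.16,0.234,-0.015],0.5],[[0,0,0],[-0.16,0.234,-0.015],0.5],[[0,0,0],[-0.16,0.234,-0.015],0.5],[[0,0,0],[-0.16,0.234,-0.015],0.5],[[0,0,0],[-0.16,0.234,-0.015],0.5],[[0,0,0],[-0.16,0.234,-0.015],0.5],[[0,0,0],[-0.16,0.234,-0.015],0.5]]'
python3 -c "
from h import *
print(yaw(),tool(pol(.0865,SL-.4,.055)))"
```

```text
time: 21.0
tool_pos: [0.4962, 0.1872, 0.1517]
tool_rot: [[-0.469, -0.883, -0.001], [-0.883, 0.469, -0.001], [0.001, 0.0, -1.0]]
contact_force: [0.4, -0.6, -0.1]
grip_width: 0.0427
grip_force: 0.0
152.0180430868591 [-0.0004 -0.0005  0.0967]
```

```bash
python3 -m creep '[[[0,0,0],[0,0,0.03],0.5],[[0,0,0],[0,0,0.055],0.5],[[0,0,0],[0,0,0.075],0.5],[[0,0,0],[0,0,0.09],0.5],[[0,0,0],[0,0,0.096],0.5],[[0,0,0],[0,0,0.096],0.5],[[0,0,0],[0,0,0.096],0.5]]'
python3 -m creep '[[[0,0,0],[0,0,0],0],[[0,0,0],[0,0,0],0],[[0,0,0],[0,0,0],0],[[0,0,0],[0,0,0],0],[[0,0,0],[0,0,0],0],[[0,0,0],[0,0,0],0]]'
```

```text
time: 21.58
tool_pos: [0.4969, 0.1871, 0.0564]
tool_rot: [[-0.47, -0.883, -0.0], [-0.883, 0.47, -0.0], [0.0, 0.0, -1.0]]
contact_force: [-0.3, 0.6, 1.3]
grip_width: 0.0428
grip_force: 0.0
time: 22.08
tool_pos: [0.4979, 0.1882, 0.0577]
tool_rot: [[-0.469, -0.883, 0.003], [-0.883, 0.469, 0.0], [-0.002, -0.003, -1.0]]
contact_force: [1.5, -1.8, 6.2]
grip_width: 0.027
grip_force: 59.4
```

```bash
python3 -m creep '[[[0,0,0],[0,0,-0.02],0],[[0,0,0],[0,0,-0.04],0],[[0,0,0],[0,0,-0.07],0],[[0,0,0],[0,0,-0.1],0],[[0,0,0],[0,0,-0.13],0],[[0,0,0],[0,0,-0.13],0]]'
python3 - <<'E'
from h import *
np.set_printoptions(precision=4,suppress=True)
s=sensors.get_state();print(s["grip_width"],s["contact_force"],s["tool_pos"])
i1=save("scene","p1s");i2=save("top","p1t");print(phase(i1,"scene",(58,238)),phase(i2,"top",(58,238)))
for c in("top","scene"):
    d=models.cut_out("rack_shelf",c)[0];cn=max(cv2.findContours(d["region"].astype(np.uint8),0,2)[0],key=cv2.contourArea)
    print(c,d["score"],cv2.minAreaRect(cn),[ray(c,x["pixel"],.062) for x in models.tip_of("rack_shelf",c)[:1]])
E
```

```text
time: 22.58
tool_pos: [0.4994, 0.1889, 0.1925]
tool_rot: [[-0.468, -0.884, 0.009], [-0.884, 0.468, 0.002], [-0.006, -0.007, -1.0]]
contact_force: [1.1, 0.7, 0.7]
grip_width: 0.0266
grip_force: 64.1
0.026581138991635805 [1.1154 0.7052 0.7192] [0.4994 0.1889 0.1925]
[(42, -76.3), (222, -76.3), (220, -76.4), (40, -76.4)] [(52, -91.0), (232, -91.0), (234, -91.0), (54, -91.0)]
top 0.81 ((306.1348571777344, 214.6316680908203), (25.871246337890625, 63.234134674072266), 15.708637237548828) [array([ 0.5633, -0.2115,  0.062 ])]
scene 0.76 ((317.08001708984375, 177.5599822998047), (60.0, 31.200000762939453), 36.869895935058594) [array([ 0.5508, -0.2002,  0.062 ])]
```

```bash
cat >> h.py <<'E'
RC=np.array([.583,-.204,.062]); RA=-18.4
def rack(im):
    "shelf centre and direction (deg) from a top picture, by ECC against the first one"
    a=cv2.cvtColor(cv2.imread("pics/top0.png"),cv2.COLOR_BGR2GRAY); b=cv2.cvtColor(im,cv2.COLOR_RGB2GRAY)
    m=np.zeros_like(a); cv2.fillPoly(m,[np.array([[297,171],[325,178],[308,243],[281,235]])],255)
    best=None
    for dx in(-6,0,3,6):
        for dy in(-6,0,7):
            try: cc,W=cv2.findTransformECC(a,b,np.float32([[1,0,dx],[0,1,dy]]),1,(3,200,1e-6),m,3)
            except cv2.error: continue
            if best is None or cc>best[0]: best=(cc,W)
    cc,W=best; u=np.array([np.cos(np.radians(RA)),np.sin(np.radians(RA)),0])
    f=lambda X: ray("top",W@np.append(proj("top",X),1),.062)
    p,q=f(RC-.1*u),f(RC+.1*u); d=q-p
    return round(float(cc),3),((p+q)/2).round(4),round(float(np.degrees(np.arctan2(d[1],d[0]))),2)
E
python3 - <<'E'
from h import *
print(rack(cv2.imread("pics/top0.png")[:,:,::-1]))
im=cv2.imread("pics/p1t.png")[:,:,::-1];print(rack(im))
a=cv2.imread("pics/p1t.png")[160:260,190:340];b=cv2.imread("pics/p1s.png")[130:330,200:350]
cv2.imwrite("pics/v5.png",np.hstack([cv2.resize(a,(480,320),interpolation=2),cv2.resize(b,(240,320),interpolation=2)]))
E
```

```text
(1.0, array([ 0.583, -0.204,  0.062]), -18.4)
(0.63, array([ 0.5549, -0.2162,  0.062 ]), -20.37)
```

View pics/v5.png

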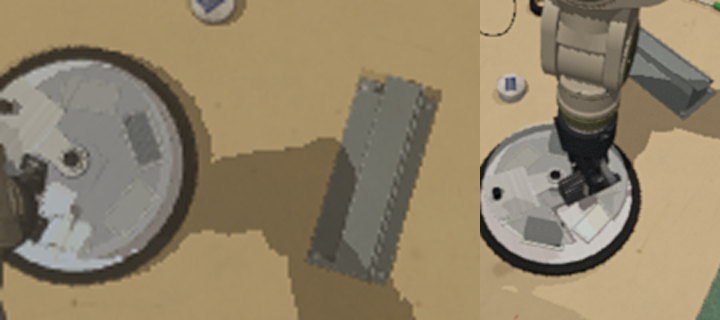

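The rack was knocked about 3 cm (centre now near px (307,216) in the top picture, angle unchanged). I'll work out the placing poses.

```bash
cat >> h.py <<'E'
from scipy.spatial.transform import Rotation as Ro
def place(c,ang,s,hs=(.06,.0175)):
    a=np.radians(ang); u=np.array([np.cos(a),np.sin(a),0]); n=np.array([-u[1],u[0],0]); t=np.radians(18)
    y=np.cos(t)*n+[0,0,np.sin(t)]; ns=-np.sin(t)*n+[0,0,np.cos(t)]; R=np.c_[np.cross(y,-ns),y,-ns]
    R0=np.array(sensors.get_state()["tool_rot"])
    print("turn",(Ro.from_matrix(R0.T@R).as_rotvec()/np.pi).round(4))
    for h in hs: print(h,tool(c+s*u+h*ns))
RK=np.array([.5535,-.216,.062])
E
python3 -c "
from h import *
place(RK,-18.6,.066); print(sensors.get_state()['joints'])"
```

```text
turn [-0.0827 -0.0714  0.444 ]
0.06 [ 0.3369 -0.3089  0.0655]
0.0175 [ 0.3238 -0.3069  0.1059]
[ 2.10779801e-01  2.47034728e-01 -1.58901206e-01  1.16800681e+00
 -7.69596465e-05 -8.72413094e-01]
```

```bash
python3 -m creep '[[[-0.0827,-0.0714,0.444],[0.337,-0.309,0.01],0],[[-0.0827,-0.0714,0.444],[0.337,-0.309,0.01],0],[[-0.0827,-0.0714,0.444],[0.337,-0.309,0.01],0],[[-0.0827,-0.0714,0.444],[0.337,-0.309,0.01],0],[[-0.0827,-0.0714,0.444],[0.337,-0.309,0.01],0],[[-0.0827,-0.0714,0.444],[0.337,-0.309,0.01],0],[[-0.0827,-0.0714,0.444],[0.337,-0.309,0.01],0],[[-0.0827,-0.0714,0.444],[0.337,-0.309,0.01],0],[[-0.0827,-0.0714,0.444],[0.337,-0.309,0.01],0],[[-0.0827,-0.0714,0.444],[0.337,-0.309,0.01],0],[[-0.0827,-0.0714,0.444],[0.337,-0.309,0.01],0],[[-0.0827,-0.0714,0.444],[0.337,-0.309,0.03],0],[[-0.0827,-0.0714,0.444],[0.337,-0.309,0.05],0],[[-0.0827,-0.0714,0.444],[0.337,-0.309,0.0655],0],[[-0.0827,-0.0714,0.444],[0.337,-0.309,0.0655],0],[[-0.0827,-0.0714,0.444],[0.337,-0.309,0.0655],0]]'
python3 -c "
from h import *
np.set_printoptions(precision=4,suppress=True)
s=sensors.get_state();print(s['grip_width'],s['tool_pos'])
im=save('top','q1t');im2=save('scene','q1s');print(rack(im))
for c in('top','scene'):
  for q,z in(('rack_shelf',.062),('heat_sink_1',.13)):
    print(c,q,[(round(d['score'],2),ray(c,d['pixel'],z)) for d in models.tip_of(q,c)[:3]])
place(RK,-18.6,.066)"
```

```text
time: 24.22
tool_pos: [0.6102, -0.2537, 0.1186]
tool_rot: [[-0.948, 0.304, 0.098], [0.319, 0.9, 0.296], [0.002, 0.312, -0.95]]
contact_force: [0.3, 0.2, 0.3]
grip_width: 0.0267
grip_force: 64.0
0.026671696076124473 [ 0.6102 -0.2537  0.1186]
(0.877, array([ 0.553 , -0.2161,  0.062 ]), -15.75)
top rack_shelf [(0.58, array([ 0.5496, -0.2106,  0.062 ])), (0.54, array([0.5032, 0.1674, 0.062 ]))]
top heat_sink_1 [(0.45, array([0.5597, 0.1324, 0.13  ])), (0.44, array([0.4982, 0.1574, 0.13  ])), (0.4, array([ 0.6118, -0.258 ,  0.13  ]))]
scene rack_shelf [(0.71, array([ 0.5468, -0.2117,  0.062 ]))]
scene heat_sink_1 [(0.91, array([0.4797, 0.204 , 0.13  ])), (0.6, array([ 0.6223, -0.2572,  0.13  ]))]
turn [0.0003 0.0014 0.0006]
0.06 [ 0.0019 -0.0016  0.0027]
0.0175 [ 0.0021 -0.0016  0.0452]
```

```bash
python3 -m creep '[[[0,0,0],[0.001,-0.001,0.015],0],[[0,0,0],[0.001,-0.001,0.028],0],[[0,0,0],[0.001,-0.001,0.037],0],[[0,0,0],[0.001,-0.001,0.042],0],[[0,0,0],[0.001,-0.001,0.0455],0],[[0,0,0],[0.001,-0.001,0.0455],0],[[0,0,0],[0.001,-0.001,0.0455],0]]'

```

```text
time: 25.1
tool_pos: [0.6151, -0.2419, 0.0777]
tool_rot: [[-0.948, 0.302, 0.102], [0.319, 0.901, 0.293], [-0.003, 0.31, -0.951]]
contact_force: [0.0, 0.5, -1.1]
grip_width: 0.0268
grip_force: 64.0
```

```bash
python3 -m creep '[[[0,0,0],[0,0,0.0015],0],[[0,0,0],[0,0,0.003],0],[[0,0,0],[0,0,0.003],0]]'
python3 -m creep '[[[0,0,0],[0,0,0],0.45],[[0,0,0],[0,0,0],0.45],[[0,0,0],[0,0,0],0.45],[[0,0,0],[0,0,0],0.45],[[0,0,0],[0,0,-0.02],0.45],[[0,0,0],[0,0,-0.05],0.45],[[0,0,0],[0,0,-0.09],0.45],[[0,0,0],[0,0,-0.12],0.45],[[0,0,0],[0,0,-0.12],0.45]]'
python3 - <<'E'
from h import *
np.set_printoptions(precision=4,suppress=True)
i1=save("scene","r1s");i2=save("top","r1t");print(phase(i1,"scene",(58,238)),phase(i2,"top",(58,238)))
for c in('top','scene'):
    print(c,[(round(d['score'],2),ray(c,d['pixel'],.078)) for d in models.tip_of("heat_sink_1",c)[:4]])
for n,g in(("A",88),("C",268)):
  print(n,fine(i1,"scene",g),fine(i2,"top",g),fine(i1,"scene",g+4),fine(i2,"top",g+4))
E
```

```text
time: 25.35
tool_pos: [0.6157, -0.2415, 0.0755]
tool_rot: [[-0.948, 0.302, 0.103], [0.319, 0.901, 0.292], [-0.005, 0.31, -0.951]]
contact_force: [0.4, -1.2, 2.8]
grip_width: 0.0266
grip_force: 64.4
time: 26.1
tool_pos: [0.6049, -0.2795, 0.1955]
tool_rot: [[-0.947, 0.301, 0.11], [0.321, 0.903, 0.287], [-0.013, 0.307, -0.952]]
contact_force: [0.1, -0.0, -0.1]
grip_width: 0.0383
grip_force: 0.0
[(128, -130.3), (308, -130.3), (310, -130.7), (130, -130.7)] [(138, -114.2), (318, -114.2), (320, -114.3), (140, -114.3)]
top [(0.66, array([ 0.6216, -0.2518,  0.078 ]))]
scene [(0.6, array([ 0.6338, -0.243 ,  0.078 ]))]
A 121.0 137.1 103.4 65.1
C 279.4 302.1 275.0 281.8
```

```bash
python3 -m creep '[[[0,0,0],[0,0,0],0],[[0,0,0],[0,0,0],0],[[0,0,0],[0,0,0],0],[[0,0,0],[0,0,0],0]]' >/dev/null
python3 - <<'E'
from h import *
for n in("q1s","r1s","r2s","r3s"):
  i1=save("scene",n) if n in("r2s","r3s") else cv2.imread(f"pics/{n}.png")[:,:,::-1]; print(n,phase(i1,"scene",(58,238)))
for n in("q1t","r1t","r2t"):
  i1=save("top",n) if n=="r2t" else cv2.imread(f"pics/{n}.png")[:,:,::-1]; print(n,phase(i1,"top",(58,238)))
print(sensors.get_state()["time"])
a=cv2.imread("pics/r2s.png")[140:310,185:345];b=cv2.imread("pics/r2t.png")[165:250,170:330]
cv2.imwrite("pics/v6.png",np.hstack([cv2.resize(a,(339,360),interpolation=2),cv2.resize(b,(460,244),interpolation=2)] if 0 else [cv2.resize(a,(339,360),interpolation=2),cv2.copyMakeBorder(cv2.resize(b,(460,244),interpolation=2),0,116,0,0,0)]))
E
```

```text
q1s [(98, -91.8), (278, -91.8), (280, -91.9), (100, -91.9)]
r1s [(128, -130.3), (308, -130.3), (310, -130.7), (130, -130.7)]
r2s [(134, -139.2), (314, -139.2), (316, -139.5), (136, -139.5)]
r3s [(134, -139.6), (314, -139.6), (316, -139.8), (136, -139.8)]
q1t [(102, -95.3), (282, -95.3), (280, -95.3), (100, -95.3)]
r1t [(138, -114.2), (318, -114.2), (320, -114.3), (140, -114.3)]
r2t [(146, -118.5), (326, -118.5), (324, -118.9), (144, -118.9)]
26.7833
```

View pics/v6.png

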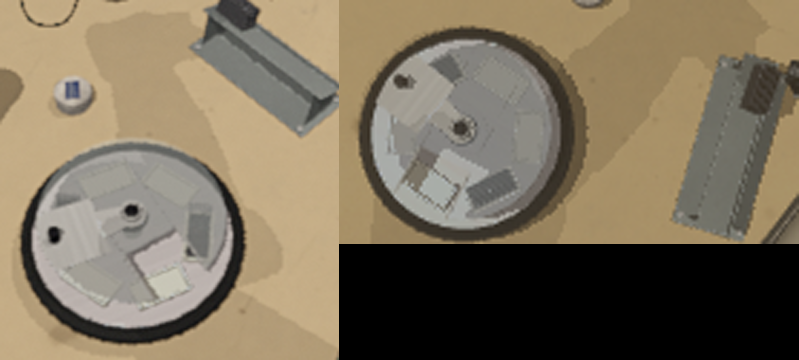

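The first heat sink lies on the shelf. My grasp set the wheel drifting slowly anticlockwise. The next heat sink is at about 206°, so I'll turn the wheel back clockwise.

```bash
cat >> h.py <<'E'
def goto(p,yw):
    a=np.radians(yw); y=np.array([np.cos(a),np.sin(a),0]); R=np.c_[np.cross(y,[0,0,-1]),y,[0,0,-1]]
    R0=np.array(sensors.get_state()["tool_rot"]); print("turn",(Ro.from_matrix(R0.T@R).as_rotvec()/np.pi).round(4),tool(p))
def sinks(n,*gs):
    i1=save("scene",n+"s");i2=save("top",n+"t")
    for g in gs:
        a=b=g
        for _ in range(3): a=float(np.clip(fine(i1,"scene",a),g-25,g+25)); b=float(np.clip(fine(i2,"top",b),g-25,g+25))
        print("sink",g,"scene",a,"top",b)
    print("t",sensors.get_state()["time"])
E
python3 -c "
from h import *
sinks('z0',206,26)
goto(pol(.139,264,.06),152); goto(pol(.139,264,.19),152)"
```

```text
sink 206 scene 231.0 top 209.3
sink 26 scene 26.6 top 51.0
t 26.8833
turn [ 0.0827  0.0713 -0.4437] [0.1333 0.2024 0.2008]
turn [ 0.0827  0.0713 -0.4437] [0.1329 0.2427 0.0772]
```

```bash
python3 -m creep '[[[0.0827,0.0713,-0.4437],[0.133,0.243,0.077],0],[[0.0827,0.0713,-0.4437],[0.133,0.243,0.077],0],[[0.0827,0.0713,-0.4437],[0.133,0.243,0.077],0],[[0.0827,0.0713,-0.4437],[0.133,0.243,0.077],0],[[0.0827,0.0713,-0.4437],[0.133,0.243,0.077],0],[[0.0827,0.0713,-0.4437],[0.133,0.243,0.077],0],[[0.0827,0.0713,-0.4437],[0.133,0.243,0.077],0],[[0.0827,0.0713,-0.4437],[0.133,0.243,0.077],0],[[0.0827,0.0713,-0.4437],[0.133,0.243,0.077],0],[[0.0827,0.0713,-0.4437],[0.133,0.243,0.077],0],[[0.0827,0.0713,-0.4437],[0.133,0.243,0.077],0],[[0.0827,0.0713,-0.4437],[0.133,0.23,0.12],0],[[0.0827,0.0713,-0.4437],[0.133,0.216,0.16],0],[[0.0827,0.0713,-0.4437],[0.133,0.205,0.195],0],[[0.0827,0.0713,-0.4437],[0.133,0.202,0.201],0],[[0.0827,0.0713,-0.4437],[0.133,0.202,0.201],0],[[0.0827,0.0713,-0.4437],[0.133,0.202,0.201],0]]'
python3 -c "
from h import *
sinks('z1',206,26); print(yaw())
arc(.139,[264,*range(262,204,-5)],.038);print(sensors.get_state()['tool_pos'])"
```

```text
time: 28.3
tool_pos: [0.5591, 0.0071, 0.061]
tool_rot: [[-0.47, -0.883, 0.001], [-0.883, 0.47, -0.0], [-0.0, -0.001, -1.0]]
contact_force: [-0.0, -0.1, 0.5]
grip_width: -0.0003
grip_force: 0.0
sink 206 scene 204.6 top 214.2
sink 26 scene 31.8 top 24.3
t 28.4
151.9917686829605
264 [0.0005 0.0027 0.0246]
262 [0.0022 0.0073 0.0246]
257 [0.0059 0.0188 0.0245]
252 [0.0085 0.0307 0.0244]
247 [0.0101 0.0427 0.0244]
242 [0.0106 0.0548 0.0243]
237 [0.0101 0.0669 0.0243]
232 [0.0085 0.0789 0.0242]
227 [0.0059 0.0908 0.0242]
222 [0.0023 0.1023 0.0241]
217 [-0.0024  0.1135  0.0241]
212 [-0.008   0.1243  0.0241]
207 [-0.0145  0.1345  0.024 ]
[0.56080473 0.00693555 0.06259944]
```

```bash
python3 -m creep '[[[0,0,0],[0,0.003,0.014],0],[[0,0,0],[0,0.003,0.022],0],[[0,0,0],[0,0.003,0.0245],0],[[0,0,0],[0,0.003,0.0245],0],[[0,0,0],[0.002,0.007,0.0245],0],[[0,0,0],[0.004,0.013,0.0245],0],[[0,0,0],[0.0065,0.022,0.0245],0],[[0,0,0],[0.0085,0.031,0.0245],0],[[0,0,0],[0.01,0.043,0.0245],0],[[0,0,0],[0.0105,0.055,0.0245],0],[[0,0,0],[0.01,0.067,0.0245],0],[[0,0,0],[0.0085,0.079,0.0245],0],[[0,0,0],[0.006,0.091,0.0245],0],[[0,0,0],[0.0023,0.1025,0.0245],0],[[0,0,0],[-0.0024,0.1135,0.0245],0],[[0,0,0],[-0.006,0.121,0.0245],0],[[0,0,0],[-0.0085,0.1255,0.0245],0],[[0,0,0],[-0.0085,0.1255,0.0245],0],[[0,0,0],[-0.0085,0.1255,0.0245],0],[[0,0,0],[-0.0085,0.1255,0.0245],0]]'
python3 -c "
from h import *
sinks('z2',155,335)
s=sensors.get_state();v=s['tool_pos'][:2]-C;print(s['tool_pos'],np.hypot(*v),np.degrees(np.arctan2(v[1],v[0]))%360)"
```

```text
time: 30.07
tool_pos: [0.4564, 0.0734, 0.0399]
tool_rot: [[-0.469, -0.883, 0.01], [-0.883, 0.469, -0.001], [-0.004, -0.009, -1.0]]
contact_force: [-1.9, -1.7, 20.8]
grip_width: 0.0004
grip_force: 10.7
sink 155 scene 157.2 top 151.4
sink 335 scene 310.0 top 356.4
t 30.1667
[0.4564267  0.07334385 0.03989404] 0.1371920561224995 211.9780567224208
```

```bash
python3 -m creep '[[[0,0,0],[0,0,-0.002],0],[[0,0,0],[0,0,-0.004],0],[[0,0,0],[0,0,-0.012],0],[[0,0,0],[0,0,-0.04],0],[[0,0,0],[0.02,-0.04,-0.06],0],[[0,0,0],[0.04,-0.08,-0.06],0],[[0,0,0],[0.06,-0.12,-0.06],0],[[0,0,0],[0.06,-0.16,-0.06],0],[[0,0,0],[0.06,-0.2,-0.06],0],[[0,0,0],[0.06,-0.2,-0.06],0]]'
python3 -c "
from h import *
sinks('z3',155,335)
goto(pol(.139,264,.06),152)"
```

```text
time: 31.0
tool_pos: [0.6057, -0.0775, 0.0958]
tool_rot: [[-0.472, -0.881, 0.006], [-0.881, 0.472, -0.002], [-0.001, -0.006, -1.0]]
contact_force: [0.9, 0.1, 0.9]
grip_width: -0.0
grip_force: 0.0
sink 155 scene 156.9 top 160.7
sink 335 scene 310.0 top 310.0
t 31.1
turn [-0.0002  0.0001 -0.0006] [-0.0523  0.0772  0.035 ]
```

```bash
python3 -m creep '[[[0,0,0],[-0.03,0.04,0],0],[[0,0,0],[-0.052,0.077,0.01],0],[[0,0,0],[-0.052,0.077,0.025],0],[[0,0,0],[-0.052,0.077,0.035],0],[[0,0,0],[-0.052,0.077,0.035],0],[[0,0,0],[-0.052,0.077,0.035],0],[[0,0,0],[-0.052,0.077,0.048],0],[[0,0,0],[-0.052,0.077,0.057],0],[[0,0,0],[-0.052,0.077,0.057],0],[[0,0,0],[-0.051,0.081,0.057],0],[[0,0,0],[-0.049,0.086,0.057],0],[[0,0,0],[-0.0475,0.091,0.057],0],[[0,0,0],[-0.046,0.096,0.057],0],[[0,0,0],[-0.0455,0.098,0.057],0],[[0,0,0],[-0.0455,0.098,0.057],0],[[0,0,0],[-0.0455,0.098,0.057],0],[[0,0,0],[-0.0455,0.098,0.056],0],[[0,0,0],[-0.0455,0.098,0.054],0],[[0,0,0],[-0.0455,0.098,0.045],0],[[0,0,0],[-0.0455,0.098,0.01],0]]'
python3 -m creep '[[[0,0,0],[0.02,-0.04,-0.03],0.5],[[0,0,0],[0.04,-0.08,-0.06],0.5],[[0,0,0],[0.04,-0.1,-0.06],0.5],[[0,0,0],[0.04,-0.1,-0.06],0.5]]'
python3 -c "
from h import *
sinks('z4',150)
goto(pol(.0865,SL-.4,.152),152)"
```

```text
time: 32.77
tool_pos: [0.5309, 0.0131, 0.0814]
tool_rot: [[-0.47, -0.883, -0.01], [-0.883, 0.47, 0.001], [0.004, 0.009, -1.0]]
contact_force: [0.6, -0.1, 0.1]
grip_width: 0.0002
grip_force: 0.0
time: 33.1
tool_pos: [0.6118, -0.0749, 0.15]
tool_rot: [[-0.473, -0.881, 0.012], [-0.881, 0.473, -0.004], [-0.002, -0.013, -1.0]]
contact_force: [2.2, 0.1, 0.2]
grip_width: 0.0427
grip_force: 0.0
sink 150 scene 150.5 top 154.0
t 33.2
turn [-0.0006  0.0002 -0.0007] [-0.1763  0.2177 -0.0062]
```

The heat sink is 2.5° past the slot's middle. I'll grip it there, ease it back to the middle in the grip, and then lift.

```bash
python3 -m creep '[[[0,0,0],[-0.176,0.218,-0.007],0.5],[[0,0,0],[-0.176,0.218,-0.007],0.5],[[0,0,0],[-0.176,0.218,-0.007],0.5],[[0,0,0],[-0.176,0.218,-0.007],0.5],[[0,0,0],[-0.176,0.218,-0.007],0.5],[[0,0,0],[-0.176,0.218,-0.007],0.5],[[0,0,0],[-0.176,0.218,-0.007],0.5],[[0,0,0],[-0.176,0.218,-0.007],0.5],[[0,0,0],[-0.176,0.218,-0.007],0.5],[[0,0,0],[-0.176,0.218,-0.007],0.5],[[0,0,0],[-0.176,0.218,-0.007],0.5]]'
python3 -c "
from h import *
im=save('scene','z5');print(fine(im,'scene',150))
goto(pol(.0865,SL+1.5,.055),152.5)"
```

```text
time: 34.12
tool_pos: [0.4943, 0.1877, 0.1519]
tool_rot: [[-0.47, -0.883, -0.001], [-0.883, 0.47, -0.0], [0.001, 0.0, -1.0]]
contact_force: [0.4, -0.3, -0.5]
grip_width: 0.043
grip_force: 0.0
158.6
turn [ 0.0001 -0.0001 -0.0033] [ 0.002  -0.0021  0.097 ]
```

```bash
python3 -c "
from h import *
for n in('z4s','z5','z6','z7'):
    im=save('scene',n) if n in('z6','z7') else cv2.imread(f'pics/{n}.png')[:,:,::-1]
    print(n,phase(im,'scene',(334,)),[fine(im,'scene',g,6) for g in (330,336)])
a=cv2.imread('pics/z4s.png').astype(int);b=cv2.imread('pics/z6.png').astype(int)
d=np.abs(a-b).sum(2); print(d[225:300:5,195:300:6]//10)
"
```

```text
z4s [(176, -58.7), (178, -59.0), (174, -59.9), (180, -61.3)] [np.float64(-731.9), np.float64(341.6)]
z5 [(272, -45.9), (274, -46.3), (270, -46.4), (268, -47.8)] [np.float64(193.5), np.float64(341.5)]
z6 [(272, -45.9), (274, -46.2), (270, -46.6), (268, -47.9)] [np.float64(139.4), np.float64(341.6)]
z7 [(272, -46.1), (274, -46.3), (270, -46.7), (276, -47.9)] [np.float64(149.4), np.float64(341.5)]
[[ 5  5  2  1  0  0  1  0  0  1 38 33 23 32 35  6 16 15]
 [ 5  4  1  0  1  1  0  1  1  2 35 37 35 35 40  2  2 15]
 [ 6  0  0  1  2  6  0  1  3  4 20 34 34 34 37  0  0  1]
 [ 6  0  0  6  6  5  6  6  4  3  1 35 35 36 30  1  1  0]
 [ 1  0  1  3  6  6  5  6  6  6  1 35 35 38 12  1  1  0]
 [ 0  1  1  5  6  6  5  4  0  0  1  1 26 20 27 25  1  0]
 [ 0  0  0  0  6  0  0  1  0  0  0  1  0 36 34 35 10  0]
 [ 0  0  0  1  1  4  1  1  1  1  3  4  0 11 15  1  8  0]
 [ 1  0  0  0  0  0  0  1  0  8  6  1  2  3  6  0  1  0]
 [ 0  0  0  0  0  0  1  1  1  5  2  4  1  1  1  1  0  0]
 [ 0  0  1  0  0  0  1  1  5  0  0  4  0  2  6  6  0  1]
 [ 0  1  0  0  0  1  1  0  0  3  0  1  5  6  6  1  0  0]
 [ 1  0  0  0  0  1  0  0  0  4  1  5  6  6  1  1  1  1]
 [ 4  1  1  0  0  0  1  0  0  1  6  6  4  2  1  5  5  0]
 [ 3  4  1  0  0  1  1  0  1  0  1  2  1  1  5  6  6  4]]
```

The wheel is still; only the hand changed in the picture. Grasping.

```bash
python3 -m creep '[[[0,0,0],[0.002,-0.002,0.03],0.5],[[0,0,0],[0.002,-0.002,0.055],0.5],[[0,0,0],[0.002,-0.002,0.075],0.5],[[0,0,0],[0.002,-0.002,0.09],0.5],[[0,0,0],[0.002,-0.002,0.096],0.5],[[0,0,0],[0.002,-0.002,0.096],0.5],[[0,0,0],[0.002,-0.002,0.096],0],[[0,0,0],[0.002,-0.002,0.096],0],[[0,0,0],[0.002,-0.002,0.096],0],[[0,0,0],[0.002,-0.002,0.096],0],[[0,0,0],[0.002,-0.002,0.096],0],[[0,0,0],[0.002,-0.002,0.096],0],[[0,0,0.008],[0,-0.002,0.096],0],[[0,0,0.014],[-0.0015,-0.002,0.096],0],[[0,0,0.014],[-0.0015,-0.002,0.096],0],[[0,0,0.014],[-0.0015,-0.002,0.096],0],[[0,0,0.014],[-0.0015,-0.002,0.096],0]]'
python3 -m creep '[[[0,0,0],[0,0,-0.003],0],[[0,0,0],[0,0,-0.008],0],[[0,0,0],[0,0,-0.014],0],[[0,0,0],[0,0,-0.022],0],[[0,0,0],[0,0,-0.04],0],[[0,0,0],[0,0,-0.07],0],[[0,0,0],[0,0,-0.1],0],[[0,0,0],[0,0,-0.13],0],[[0,0,0],[0,0,-0.13],0]]'
python3 -c "
from h import *
im=save('top','u1t');print(rack(im));place(RK,-17.5,0)"
```

```text
time: 35.68
tool_pos: [0.4977, 0.1893, 0.0571]
tool_rot: [[-0.507, -0.862, 0.002], [-0.862, 0.507, 0.001], [-0.001, -0.001, -1.0]]
contact_force: [-0.6, 0.5, 5.9]
grip_width: 0.0268
grip_force: 59.4
time: 36.43
tool_pos: [0.4999, 0.1897, 0.1931]
tool_rot: [[-0.508, -0.862, 0.01], [-0.862, 0.508, 0.002], [-0.007, -0.007, -1.0]]
contact_force: [1.5, -0.1, -0.8]
grip_width: 0.0263
grip_force: 58.8
(0.671, array([ 0.5524, -0.215 ,  0.062 ]), -19.95)
turn [-0.0848 -0.0647  0.4244]
0.06 [ 0.3402 -0.2565  0.071 ]
0.0175 [ 0.3276 -0.2534  0.1114]
```

```bash
python3 -m creep '[[[-0.0848,-0.0647,0.4244],[0.34,-0.2565,0.01],0],[[-0.0848,-0.0647,0.4244],[0.34,-0.2565,0.01],0],[[-0.0848,-0.0647,0.4244],[0.34,-0.2565,0.01],0],[[-0.0848,-0.0647,0.4244],[0.34,-0.2565,0.01],0],[[-0.0848,-0.0647,0.4244],[0.34,-0.2565,0.01],0],[[-0.0848,-0.0647,0.4244],[0.34,-0.2565,0.01],0],[[-0.0848,-0.0647,0.4244],[0.34,-0.2565,0.01],0],[[-0.0848,-0.0647,0.4244],[0.34,-0.2565,0.01],0],[[-0.0848,-0.0647,0.4244],[0.34,-0.2565,0.01],0],[[-0.0848,-0.0647,0.4244],[0.34,-0.2565,0.01],0],[[-0.0848,-0.0647,0.4244],[0.34,-0.2565,0.01],0],[[-0.0848,-0.0647,0.4244],[0.34,-0.2565,0.04],0],[[-0.0848,-0.0647,0.4244],[0.34,-0.2565,0.06],0],[[-0.0848,-0.0647,0.4244],[0.34,-0.2565,0.071],0],[[-0.0848,-0.0647,0.4244],[0.34,-0.2565,0.071],0],[[-0.0848,-0.0647,0.4244],[0.34,-0.2565,0.071],0],[[-0.0848,-0.0647,0.4244],[0.34,-0.2565,0.071],0],[[-0.0848,-0.0647,0.4244],[0.34,-0.2565,0.071],0]]'
python3 -c "
from h import *
place(RK,-17.5,0,(.06,.0165));print(sensors.get_state()['grip_width'])
im=save('scene','u2s');im2=save('top','u2t');print(phase(im,'scene',(334,)),phase(im2,'top',(334,)))"
```

```text
time: 37.98
tool_pos: [0.5462, -0.2343, 0.1167]
tool_rot: [[-0.954, 0.287, 0.088], [0.3, 0.908, 0.292], [0.004, 0.305, -0.952]]
contact_force: [-0.6, 0.5, -1.4]
grip_width: 0.027
grip_force: 58.8
turn [-0.0014 -0.0012 -0.0002]
0.06 [-0.0015  0.0018 -0.0019]
0.0165 [-0.0016  0.002   0.0416]
0.02695117131981566
[(2, -112.6), (4, -113.1), (0, -113.2), (6, -114.1)] [(356, -104.4), (358, -104.7), (354, -105.1), (0, -105.6)]
```

```bash
python3 -m creep '[[[0,0,0],[-0.0015,0.002,0.015],0],[[0,0,0],[-0.0015,0.002,0.028],0],[[0,0,0],[-0.0015,0.002,0.037],0],[[0,0,0],[-0.0015,0.002,0.041],0],[[0,0,0],[-0.0015,0.002,0.0425],0],[[0,0,0],[-0.0015,0.002,0.044],0],[[0,0,0],[-0.0015,0.002,0.044],0],[[0,0,0],[-0.0015,0.002,0.044],0]]'

```

```text
time: 38.75
tool_pos: [0.5515, -0.2205, 0.075]
tool_rot: [[-0.954, 0.288, 0.088], [0.301, 0.908, 0.292], [0.005, 0.305, -0.952]]
contact_force: [-2.3, -1.2, 2.4]
grip_width: 0.0267
grip_force: 59.3
```

```bash
python3 -m creep '[[[0,0,0],[0,0,0],0.45],[[0,0,0],[0,0,0],0.45],[[0,0,0],[0,0,0],0.45],[[0,0,0],[0,0,0],0.45],[[0,0,0],[0,0,-0.02],0.45],[[0,0,0],[0,0,-0.05],0.45],[[0,0,0],[0,0,-0.09],0.45],[[0,0,0],[0,0,-0.12],0.45],[[0,0,0],[0,0,-0.12],0]]'
python3 - <<'E'
from h import *
np.set_printoptions(precision=4,suppress=True)
i1=save("scene","a1s");i2=save("top","a1t")
for c in('top','scene'):
    print(c,[(round(d['score'],2),ray(c,d['pixel'],.078)) for d in models.tip_of("heat_sink_1",c)[:4]])
print(phase(i1,'scene',(334,)),phase(i2,'top',(334,)))
goto(pol(.139,330,.06),152); goto(pol(.139,330,.17),152)
E
```

```text
time: 39.5
tool_pos: [0.5429, -0.2586, 0.1947]
tool_rot: [[-0.953, 0.287, 0.094], [0.302, 0.909, 0.287], [-0.003, 0.302, -0.953]]
contact_force: [0.8, -0.9, 0.1]
grip_width: 0.0275
grip_force: 0.0
top [(0.71, array([ 0.5528, -0.2258,  0.078 ])), (0.66, array([ 0.6158, -0.2557,  0.078 ]))]
scene [(0.82, array([ 0.6209, -0.2483,  0.078 ])), (0.62, array([ 0.5554, -0.2208,  0.078 ]))]
[(2, -111.8), (4, -112.3), (0, -112.5), (6, -113.3)] [(356, -103.9), (358, -104.2), (354, -104.6), (0, -105.1)]
turn [ 0.0843  0.0667 -0.4383] [-0.0471  0.3056  0.2315]
turn [ 0.0843  0.0667 -0.4383] [-0.0463  0.3393  0.1268]
```

```bash
python3 -m creep '[[[0.0843,0.0667,-0.4383],[-0.046,0.339,0.11],0],[[0.0843,0.0667,-0.4383],[-0.046,0.339,0.11],0],[[0.0843,0.0667,-0.4383],[-0.046,0.339,0.11],0],[[0.0843,0.0667,-0.4383],[-0.046,0.339,0.11],0],[[0.0843,0.0667,-0.4383],[-0.046,0.339,0.11],0],[[0.0843,0.0667,-0.4383],[-0.046,0.339,0.11],0],[[0.0843,0.0667,-0.4383],[-0.046,0.339,0.11],0],[[0.0843,0.0667,-0.4383],[-0.046,0.339,0.11],0],[[0.0843,0.0667,-0.4383],[-0.046,0.339,0.11],0],[[0.0843,0.0667,-0.4383],[-0.046,0.339,0.127],0],[[0.0843,0.0667,-0.4383],[-0.0463,0.33,0.16],0],[[0.0843,0.0667,-0.4383],[-0.0465,0.318,0.195],0],[[0.0843,0.0667,-0.4383],[-0.047,0.307,0.225],0],[[0.0843,0.0667,-0.4383],[-0.047,0.3056,0.2315],0],[[0.0843,0.0667,-0.4383],[-0.047,0.3056,0.2315],0],[[0.0843,0.0667,-0.4383],[-0.047,0.3056,0.2315],0]]'
python3 -c "
from h import *
print(yaw(),sensors.get_state()['tool_pos'])
arc(.139,[330,326,*range(320,229,-7)],.038)"
```

```text
time: 41.03
tool_pos: [0.6934, 0.0761, 0.0608]
tool_rot: [[-0.469, -0.883, -0.0], [-0.883, 0.469, -0.001], [0.001, -0.0, -1.0]]
contact_force: [0.2, 0.2, 0.2]
grip_width: 0.0
grip_force: 0.0
151.99836014801664 [0.69340446 0.07607645 0.06079813]
330 [-0.0003  0.0004  0.0228]
326 [0.0094 0.0011 0.0228]
320 [0.0238 0.0034 0.0228]
313 [0.0401 0.0079 0.0228]
306 [0.0558 0.0144 0.0228]
299 [0.0706 0.0227 0.0229]
292 [0.0842 0.0328 0.0229]
285 [0.0965 0.0445 0.0229]
278 [0.1073 0.0576 0.0229]
271 [0.1164 0.0719 0.0229]
264 [0.1237 0.0873 0.0229]
257 [0.1291 0.1033 0.0229]
250 [0.1325 0.12   0.0229]
243 [0.1338 0.1369 0.0229]
236 [0.1331 0.1538 0.0229]
```

Landing, then sweeping clockwise from 330° to 236°.

```bash
python3 -m creep '[[[0,0,0],[0,0,0.012],0],[[0,0,0],[0,0,0.02],0],[[0,0,0],[0,0,0.0235],0],[[0,0,0],[0,0,0.0235],0],[[0,0,0],[0.0094,0.001,0.0235],0],[[0,0,0],[0.0238,0.0034,0.0235],0],[[0,0,0],[0.04,0.008,0.0235],0],[[0,0,0],[0.056,0.0144,0.0235],0],[[0,0,0],[0.0706,0.0227,0.0235],0],[[0,0,0],[0.0842,0.0328,0.0235],0],[[0,0,0],[0.0965,0.0445,0.0235],0],[[0,0,0],[0.1073,0.0576,0.0235],0],[[0,0,0],[0.1164,0.072,0.0235],0],[[0,0,0],[0.1237,0.0873,0.0235],0],[[0,0,0],[0.1291,0.1033,0.0235],0],[[0,0,0],[0.1325,0.12,0.0235],0],[[0,0,0],[0.1338,0.137,0.0235],0],[[0,0,0],[0.1335,0.1475,0.0235],0],[[0,0,0],[0.1331,0.154,0.0235],0],[[0,0,0],[0.1331,0.154,0.0235],0]]'
python3 -c "
from h import *
im=save('scene','b1s');print(phase(im,'scene',(0,)))
s=sensors.get_state();v=s['tool_pos'][:2]-C;print(s['tool_pos'],s['contact_force'],np.hypot(*v),np.degrees(np.arctan2(v[1],v[0]))%360)
arc(.139,[236,232,*range(226,149,-6)],s['tool_pos'][2])"
```

```text
time: 42.7
tool_pos: [0.4963, 0.0305, 0.04]
tool_rot: [[-0.47, -0.883, 0.006], [-0.883, 0.469, -0.002], [-0.001, -0.007, -1.0]]
contact_force: [-0.9, -2.5, 9.4]
grip_width: 0.0
grip_force: 4.7
[(290, -112.5), (292, -113.1), (288, -113.5), (294, -114.8)]
[0.49703466 0.03003878 0.03996702] [-1.00836249 -2.7268148  10.81953789] 0.13851855961380377 236.84068545671067
236 [ 0.0003  0.0021 -0.    ]
232 [-0.0011  0.0117 -0.0001]
226 [-0.0043  0.0259 -0.0002]
220 [-0.0091  0.0396 -0.0003]
214 [-0.0152  0.0528 -0.0004]
208 [-0.0227  0.0653 -0.0005]
202 [-0.0315  0.0769 -0.0005]
196 [-0.0414  0.0875 -0.0006]
190 [-0.0524  0.0971 -0.0007]
184 [-0.0643  0.1054 -0.0007]
178 [-0.077   0.1125 -0.0008]
172 [-0.0904  0.1182 -0.0008]
166 [-0.1043  0.1224 -0.0008]
160 [-0.1186  0.1252 -0.0009]
154 [-0.1331  0.1265 -0.0009]
```

```bash
python3 -m creep '[[[0,0,0],[0,0,0.001],0],[[0,0,0],[-0.001,0.006,0.001],0],[[0,0,0],[-0.0011,0.0117,0.001],0],[[0,0,0],[-0.0043,0.0259,0.001],0],[[0,0,0],[-0.0091,0.0396,0.001],0],[[0,0,0],[-0.0152,0.0528,0.001],0],[[0,0,0],[-0.0227,0.0653,0.001],0],[[0,0,0],[-0.0315,0.0769,0.001],0],[[0,0,0],[-0.0414,0.0875,0.001],0],[[0,0,0],[-0.0524,0.0971,0.001],0],[[0,0,0],[-0.0643,0.1054,0.001],0],[[0,0,0],[-0.077,0.1125,0.001],0],[[0,0,0],[-0.084,0.1155,0.001],0],[[0,0,0],[-0.0904,0.1182,0.001],0],[[0,0,0],[-0.0904,0.1182,0.001],0],[[0,0,0],[-0.0904,0.1182,0.001],0],[[0,0,0],[-0.0904,0.1182,-0.001],0],[[0,0,0],[-0.0904,0.1182,-0.005],0],[[0,0,0],[-0.0904,0.1182,-0.03],0],[[0,0,0],[-0.0904,0.1182,-0.06],0]]'
python3 -c "
from h import *
im=save('scene','b2s');im2=save('top','b2t');print(phase(im,'scene',(0,)),phase(im2,'top',(0,)))
goto(pol(.139,264,.08),152);goto(pol(.139,264,.06),152)"
```

```text
time: 44.42
tool_pos: [0.432, 0.1656, 0.0967]
tool_rot: [[-0.47, -0.883, -0.001], [-0.883, 0.47, -0.002], [0.002, 0.001, -1.0]]
contact_force: [0.8, -0.3, 0.5]
grip_width: 0.0001
grip_force: 0.0
[(210, -73.1), (208, -73.4), (212, -74.0), (206, -74.7)] [(184, -91.4), (182, -91.7), (186, -92.3), (166, -92.9)]
turn [-0.0028  0.0018 -0.0001] [ 0.0835 -0.1814  0.0228]
turn [-0.0028  0.0018 -0.0001] [ 0.0837 -0.1813  0.0428]
```

```bash
python3 -m creep '[[[0,0,0],[0.02,-0.04,0],0],[[0,0,0],[0.04,-0.08,0],0],[[0,0,0],[0.06,-0.12,0],0],[[0,0,0],[0.075,-0.16,0],0],[[0,0,0],[0.0835,-0.181,0.01],0],[[0,0,0],[0.0835,-0.181,0.03],0],[[0,0,0],[0.0835,-0.181,0.042],0],[[0,0,0],[0.0835,-0.181,0.042],0],[[0,0,0],[0.0835,-0.181,0.042],0]]'
python3 -c "
from h import *
im=save('scene','b3s');im2=save('top','b3t');print(phase(im,'scene',(0,)),phase(im2,'top',(0,)))
for c in('top','scene'):
  for d in models.tip_of('heat_sink_1',c)[:5]:
    X=ray(c,d['pixel'],.059);v=X[:2]-C;print(c,round(d['score'],2),X.round(3),np.hypot(*v).round(3),np.degrees(np.arctan2(v[1],v[0])).round(1)%360)
arc(.139,[264,*range(262,204,-5)],.038)"
```

```text
time: 45.27
tool_pos: [0.5532, 0.0071, 0.0546]
tool_rot: [[-0.47, -0.883, -0.001], [-0.883, 0.47, -0.001], [0.001, 0.0, -1.0]]
contact_force: [1.1, -0.1, 0.6]
grip_width: 0.0001
grip_force: 0.0
[(136, -80.9), (134, -82.0), (138, -82.4), (140, -85.2)] [(138, -78.6), (140, -78.8), (142, -79.4), (136, -79.7)]
top 0.75 [ 0.561 -0.233  0.059] 0.379 268.2
top 0.44 [ 0.621 -0.246  0.059] 0.395 277.1
top 0.4 [0.517 0.208 0.059] 0.083 132.1
scene 0.73 [0.513 0.205 0.059] 0.084 135.8
scene 0.7 [ 0.554 -0.239  0.059] 0.385 267.2
264 [-0.0018 -0.003   0.0185]
262 [-0.0001  0.0015  0.0185]
257 [0.0036 0.0131 0.0184]
252 [0.0062 0.0249 0.0184]
247 [0.0077 0.0369 0.0184]
242 [0.0083 0.0491 0.0183]
237 [0.0077 0.0612 0.0183]
232 [0.0061 0.0732 0.0182]
227 [0.0035 0.085  0.0182]
222 [-0.0002  0.0966  0.0181]
217 [-0.0048  0.1078  0.0181]
212 [-0.0104  0.1185  0.0181]
207 [-0.0169  0.1288  0.018 ]
```

```bash
python3 -m creep '[[[0,0,0],[-0.002,-0.003,0],0],[[0,0,0],[-0.002,-0.003,0.01],0],[[0,0,0],[-0.002,-0.003,0.018],0],[[0,0,0],[-0.002,-0.003,0.0195],0],[[0,0,0],[-0.002,-0.003,0.0195],0],[[0,0,0],[-0.004,-0.007,0.0195],0],[[0,0,0],[-0.0065,-0.013,0.0195],0],[[0,0,0],[-0.0093,-0.0184,0.0195],0],[[0,0,0],[-0.0135,-0.0255,0.0195],0],[[0,0,0],[-0.0165,-0.03,0.0195],0],[[0,0,0],[-0.0185,-0.033,0.0195],0],[[0,0,0],[-0.0185,-0.033,0.0195],0],[[0,0,0],[-0.0185,-0.033,0.0195],0],[[0,0,0],[-0.0185,-0.033,0.0185],0],[[0,0,0],[-0.0185,-0.033,0.016],0],[[0,0,0],[-0.0185,-0.033,0.005],0],[[0,0,0],[-0.0185,-0.033,-0.03],0],[[0,0,0],[0,-0.07,-0.07],0],[[0,0,0],[0,-0.1,-0.1],0.5],[[0,0,0],[0,-0.1,-0.1],0.5]]'
python3 -c "
from h import *
sinks('c1',148)
im=save('top','c2');print(phase(im,'top',(0,)))
print(sensors.get_state()['tool_pos']);goto(pol(.0865,SL-.4,.152),152)"
```

```text
time: 47.13
tool_pos: [0.6457, -0.0418, 0.16]
tool_rot: [[-0.471, -0.882, 0.008], [-0.882, 0.471, -0.003], [-0.001, -0.009, -1.0]]
contact_force: [1.5, -0.5, -0.2]
grip_width: 0.0232
grip_force: 0.0
sink 148 scene 123.0 top 126.6
t 47.2333
[(126, -88.5), (128, -89.3), (124, -89.4), (130, -90.4)]
[ 0.64272004 -0.04009836  0.15584022]
turn [-0.0008 -0.     -0.0003] [-0.132   0.2357  0.0033]
```

```bash
python3 -m creep '[[[0,0,0],[0,0,0],0],[[0,0,0],[0,0,0],0],[[0,0,0],[0,0,0],0],[[0,0,0],[0,0,0],0],[[0,0,0],[0,0,0],0],[[0,0,0],[0,0,0],0]]' | head -2
python3 -c "
from h import *
sinks('c3',126)
goto(pol(.139,264,.16),152);goto(pol(.139,264,.06),152)"
```

```text
time: 47.78
tool_pos: [0.6417, -0.0392, 0.1551]
sink 126 scene 101.0 top 122.6
t 47.8833
turn [-0.0004 -0.0002  0.0001] [-0.0024  0.096  -0.0048]
turn [-0.0004 -0.0002  0.0001] [-0.0024  0.0961  0.0952]
```

The wheel drifts a little after each lift because of arm wobble. I'll go back, measure while hovering, then move, hold longer and lift quickly.

```bash
python3 -m creep '[[[0,0,0],[-0.001,0.04,0],0],[[0,0,0],[-0.002,0.08,0],0],[[0,0,0],[-0.0024,0.096,0.03],0],[[0,0,0],[-0.0024,0.096,0.06],0],[[0,0,0],[-0.0024,0.096,0.085],0],[[0,0,0],[-0.0024,0.096,0.095],0],[[0,0,0],[-0.0024,0.096,0.095],0],[[0,0,0],[-0.0024,0.096,0.095],0],[[0,0,0],[-0.0024,0.096,0.095],0],[[0,0,0],[-0.0024,0.096,0.095],0]]'
python3 -c "
from h import *
sinks('d1',121)
im=save('top','d2');print(phase(im,'top',(0,)));im=save('scene','d3');print(phase(im,'scene',(0,)))
print(sensors.get_state()['tool_pos']);goto(pol(.139,264,.038),152)"
```

```text
time: 48.72
tool_pos: [0.5602, 0.0072, 0.062]
tool_rot: [[-0.47, -0.883, 0.004], [-0.883, 0.47, -0.002], [-0.001, -0.005, -1.0]]
contact_force: [0.3, -0.4, 0.8]
grip_width: -0.0003
grip_force: 0.0
sink 121 scene 116.4 top 120.4
t 48.8167
[(120, -93.6), (118, -94.3), (122, -94.3), (124, -95.6)]
[(116, -108.9), (118, -110.0), (114, -110.7), (120, -111.9)]
[0.55926684 0.00736687 0.06115951]
turn [-0.001   0.     -0.0001] [0.0001 0.0011 0.0232]
```

```bash
python3 -m creep '[[[0,0,0],[0,0.001,0.012],0],[[0,0,0],[0,0.001,0.02],0],[[0,0,0],[0,0.001,0.024],0],[[0,0,0],[0,0.001,0.024],0],[[0,0,0],[-0.003,-0.006,0.024],0],[[0,0,0],[-0.0073,-0.0145,0.024],0],[[0,0,0],[-0.0118,-0.022,0.024],0],[[0,0,0],[-0.0164,-0.029,0.024],0],[[0,0,0],[-0.0218,-0.0355,0.024],0],[[0,0,0],[-0.0272,-0.042,0.024],0],[[0,0,0],[-0.0333,-0.048,0.024],0],[[0,0,0],[-0.0395,-0.0535,0.024],0],[[0,0,0],[-0.045,-0.058,0.024],0],[[0,0,0],[-0.0485,-0.061,0.024],0],[[0,0,0],[-0.0495,-0.062,0.024],0],[[0,0,0],[-0.0495,-0.062,0.024],0],[[0,0,0],[-0.0495,-0.062,0.024],0],[[0,0,0],[-0.0495,-0.062,0.024],0],[[0,0,0],[-0.0495,-0.062,0.024],0],[[0,0,0],[-0.0495,-0.062,0.024],0]]'
python3 -m creep '[[[0,0,0],[0,0,0],0],[[0,0,0],[0,0,0],0],[[0,0,0],[0,0,-0.04],0],[[0,0,0],[0,0,-0.08],0],[[0,0,0],[0,0,-0.1],0.5],[[0,0,0],[0,0,-0.1],0.5]]'
python3 -c "
from h import *
sinks('e1',150)
im=save('top','e2');print(phase(im,'top',(0,)))
print(sensors.get_state()['tool_pos']);goto(pol(.0865,SL-.4,.152),152)"
```

```text
time: 50.58
tool_pos: [0.6421, 0.0222, 0.0411]
tool_rot: [[-0.469, -0.883, 0.013], [-0.883, 0.469, -0.001], [-0.006, -0.012, -1.0]]
contact_force: [4.4, 0.8, 16.8]
grip_width: -0.0
grip_force: 0.0
time: 51.08
tool_pos: [0.6399, 0.022, 0.1426]
tool_rot: [[-0.469, -0.883, 0.011], [-0.883, 0.469, -0.002], [-0.003, -0.011, -1.0]]
contact_force: [1.5, -0.3, 0.8]
grip_width: 0.0233
grip_force: 0.0
sink 150 scene 175.0 top 146.2
t 51.1833
[(144, -121.7), (146, -122.1), (142, -122.6), (148, -122.7)]
[0.63606878 0.0222419  0.1357731 ]
turn [-0.0003 -0.0002  0.    ] [-0.0803  0.2004 -0.0165]
```

```bash
python3 -m creep '[[[0,0,0],[0.02,-0.04,-0.017],0.5],[[0,0,0],[0.04,-0.07,-0.017],0.5],[[0,0,0],[0.04,-0.07,-0.017],0.5],[[0,0,0],[0.04,-0.07,-0.017],0.5]]'|head -2
python3 -c "
from h import *
sinks('e3',147)
im=save('top','e4');print(phase(im,'top',(0,)));im=save('scene','e5');print(phase(im,'scene',(0,)))
goto(pol(.0865,SL-.4,.152),152)"
```

```text
time: 51.57
tool_pos: [0.6792, -0.048, 0.1507]
sink 147 scene 142.8 top 122.0
t 51.6667
[(202, -110.5), (200, -110.6), (204, -111.2), (198, -111.7)]
[(192, -125.1), (190, -125.7), (194, -125.8), (196, -127.2)]
turn [ 0.0004 -0.0003  0.0003] [-0.1201  0.2692  0.0003]
```

```bash
python3 -c "
from h import *
for n in range(2):
  save('top',f'e6{n}');save('scene',f'e7{n}');print(sensors.get_state()['time'])
  for c in('top','scene'):
    for d in models.tip_of('heat_sink_1',c)[:5]:
      X=ray(c,d['pixel'],.059);v=X[:2]-C;print(c,round(d['score'],2),np.hypot(*v).round(3),np.degrees(np.arctan2(v[1],v[0])).round(1)%360)
for f,c in(('e3t','top'),('e61','top'),('e3s','scene'),('e71','scene')):
  im=cv2.imread(f'pics/{f}.png')[:,:,::-1];print(f,phase(im,c,(0,)))
"
```

```text
51.8667
top 0.58 0.393 267.1
scene 0.63 0.391 268.1
scene 0.54 0.401 277.6
scene 0.22 0.104 38.1
52.0667
top 0.64 0.403 276.7
top 0.45 0.374 268.5
scene 0.66 0.403 277.9
scene 0.52 0.385 267.3
e3t [(200, -109.1), (202, -109.6), (198, -109.6), (204, -110.6)]
e61 [(208, -116.6), (206, -116.7), (210, -117.5), (204, -117.8)]
e3s [(188, -119.5), (190, -120.6), (186, -120.8), (192, -122.4)]
e71 [(200, -124.4), (198, -124.8), (202, -124.9), (204, -125.8)]
```

The wheel picked up speed from that release. I'll wait for it to stop, then use the clockwise stroke between 264° and 210°, which left it at rest last time.

```bash
python3 -c "
from h import *
goto(pol(.139,264,.15),152);goto(pol(.139,264,.06),152)"

```

```text
turn [-0.0006 -0.0001  0.0002] [0.0097 0.132  0.0035]
turn [-0.0006 -0.0001  0.0002] [0.0097 0.1322 0.0935]
```

```bash
python3 -m creep '[[[0,0,0],[0.003,0.04,0],0],[[0,0,0],[0.006,0.08,0],0],[[0,0,0],[0.009,0.12,0],0],[[0,0,0],[0.01,0.132,0.03],0],[[0,0,0],[0.01,0.132,0.06],0],[[0,0,0],[0.01,0.132,0.085],0],[[0,0,0],[0.01,0.132,0.0935],0],[[0,0,0],[0.01,0.132,0.0935],0],[[0,0,0],[0.01,0.132,0.0935],0],[[0,0,0],[0.01,0.132,0.0935],0],[[0,0,0],[0.01,0.132,0.0935],0],[[0,0,0],[0.01,0.132,0.0935],0],[[0,0,0],[0.01,0.132,0.0935],0],[[0,0,0],[0.01,0.132,0.0935],0],[[0,0,0],[0.01,0.132,0.0935],0],[[0,0,0],[0.01,0.132,0.0935],0],[[0,0,0],[0.01,0.132,0.0935],0],[[0,0,0],[0.01,0.132,0.0935],0],[[0,0,0],[0.01,0.132,0.0935],0],[[0,0,0],[0.01,0.132,0.0935],0]]'|head -2
python3 -c "
from h import *
a=save('scene','f1s');b=save('top','f1t');c=save('scene','f2s');b2=save('top','f2t')
print(phase(a,'scene',(0,)),phase(b,'top',(0,)),phase(c,'scene',(0,))[:1])
print(np.abs(a.astype(int)-c).mean(), np.abs(a.astype(int)-c)[200:300,195:300].mean())
for c in('top','scene'):
    for d in models.tip_of('heat_sink_1',c)[:5]:
      X=ray(c,d['pixel'],.059);v=X[:2]-C;print(c,round(d['score'],2),np.hypot(*v).round(3),np.degrees(np.arctan2(v[1],v[0])).round(1)%360)
goto(pol(.139,264,.038),152)"
```

```text
time: 53.83
tool_pos: [0.5583, 0.0071, 0.0598]
[(238, -118.3), (240, -118.4), (236, -118.5), (234, -118.8)] [(216, -123.7), (218, -123.8), (214, -123.9), (220, -124.0)] [(240, -117.9)]
0.9794803195529513 1.7019365079365079
top 0.47 0.38 267.2
top 0.46 0.405 277.5
scene 0.84 0.38 268.0
scene 0.44 0.411 277.2
turn [-0.0005 -0.0001  0.    ] [-0.0006  0.0004  0.0218]
```

```bash
python3 -m creep '[[[0,0,0],[-0.0006,0.0004,0.012],0],[[0,0,0],[-0.0006,0.0004,0.02],0],[[0,0,0],[-0.0006,0.0004,0.023],0],[[0,0,0],[-0.0006,0.0004,0.023],0],[[0,0,0],[-0.0006,0.0004,0.023],0]]'|head -4
python3 -c "
from h import *
a=save('scene','g1s')
g=cv2.GaussianBlur(cv2.cvtColor(a,cv2.COLOR_RGB2GRAY).astype(np.float32),(0,0),.8)
out=[]
for t in range(0,360,10):
    p=proj('scene',pol(.085,t,.074)); out.append((t,int(cv2.remap(g,np.float32([[p[0]]]),np.float32([[p[1]]]),1)[0,0])))
print(out);print(phase(a,'scene',(0,)))
arc(.139,[264,*range(262,206,-5)],.038)"
```

```text
time: 54.55
tool_pos: [0.5618, 0.0074, 0.04]
tool_rot: [[-0.469, -0.883, 0.009], [-0.883, 0.469, -0.002], [-0.002, -0.009, -1.0]]
contact_force: [0.2, 0.6, 16.4]
[(0, 152), (10, 157), (20, 158), (30, 156), (40, 156), (50, 156), (60, 156), (70, 155), (80, 155), (90, 153), (100, 148), (110, 152), (120, 151), (130, 141), (140, 179), (150, 165), (160, 189), (170, 194), (180, 155), (190, 156), (200, 148), (210, 146), (220, 118), (230, 108), (240, 109), (250, 108), (260, 109), (270, 136), (280, 148), (290, 152), (300, 150), (310, 148), (320, 154), (330, 152), (340, 149), (350, 149)]
[(246, -116.8), (244, -116.9), (248, -117.1), (242, -117.2)]
264 [0.0014 0.0032 0.0019]
262 [0.0031 0.0077 0.0018]
257 [0.0067 0.0193 0.0017]
252 [0.0094 0.0311 0.0016]
247 [0.0109 0.0432 0.0015]
242 [0.0115 0.0553 0.0014]
237 [0.0109 0.0674 0.0013]
232 [0.0094 0.0794 0.0012]
227 [0.0067 0.0913 0.0011]
222 [0.0031 0.1028 0.001 ]
217 [-0.0016  0.114   0.001 ]
212 [-0.0072  0.1248  0.0009]
207 [-0.0137  0.135   0.0008]
```

```bash
python3 -m creep '[[[0,0,0],[0.0014,0.003,0],0],[[0,0,0],[0.003,0.0077,0],0],[[0,0,0],[0.005,0.013,0],0],[[0,0,0],[0.0067,0.0193,0],0],[[0,0,0],[0.0094,0.031,0],0],[[0,0,0],[0.0109,0.043,0],0],[[0,0,0],[0.0115,0.055,0],0],[[0,0,0],[0.0109,0.0674,0],0],[[0,0,0],[0.0094,0.0794,0],0],[[0,0,0],[0.0067,0.091,0],0],[[0,0,0],[0.003,0.1028,0],0],[[0,0,0],[-0.0016,0.114,0],0],[[0,0,0],[-0.005,0.121,0],0],[[0,0,0],[-0.0072,0.1248,0],0],[[0,0,0],[-0.0072,0.1248,0],0],[[0,0,0],[-0.0072,0.1248,0],0],[[0,0,0],[-0.0072,0.1248,0],0]]'|head -4
python3 -m creep '[[[0,0,0],[0,0,-0.002],0],[[0,0,0],[0,0,-0.004],0],[[0,0,0],[0,0,-0.012],0],[[0,0,0],[0,0,-0.03],0],[[0,0,0],[0.01,-0.04,-0.03],0],[[0,0,0],[0.015,-0.08,-0.03],0],[[0,0,0],[0.009,-0.12,-0.03],0],[[0,0,0],[0.009,-0.122,-0.025],0],[[0,0,0],[0.009,-0.122,-0.02],0],[[0,0,0],[0.009,-0.122,-0.02],0]]'|head -2
cat >> h.py <<'E'
def profile(im,cam):
    g=cv2.GaussianBlur(cv2.cvtColor(im,cv2.COLOR_RGB2GRAY).astype(np.float32),(0,0),.8)
    print(cam,[(t,int(cv2.remap(g,np.float32([[p[0]]]),np.float32([[p[1]]]),1)[0,0])) for t in range(100,290,6) for p in [proj(cam,pol(.085,t,.074))]])
E
python3 -c "
from h import *
a=save('scene','g2s');b=save('top','g2t');c=save('scene','g3s')
print(phase(a,'scene',(0,)),phase(b,'top',(0,)),phase(c,'scene',(0,))[:1]);profile(c,'scene');profile(b,'top')
goto(pol(.139,264,.038),152)"
```

```text
time: 56.02
tool_pos: [0.4552, 0.0725, 0.0399]
tool_rot: [[-0.469, -0.883, 0.009], [-0.883, 0.469, -0.002], [-0.003, -0.009, -1.0]]
contact_force: [-1.4, -1.5, 22.5]
time: 56.85
tool_pos: [0.553, 0.0077, 0.055]
[(184, -107.9), (182, -108.8), (186, -108.9), (188, -111.3)] [(194, -113.1), (196, -113.2), (198, -113.7), (192, -114.1)] [(184, -107.9)]
scene [(100, 150), (106, 149), (112, 149), (118, 152), (124, 147), (130, 137), (136, 176), (142, 179), (148, 174), (154, 169), (160, 154), (166, 56), (172, 45), (178, 120), (184, 109), (190, 109), (196, 109), (202, 115), (208, 129), (214, 142), (220, 148), (226, 155), (232, 155), (238, 151), (244, 151), (250, 152), (256, 152), (262, 152), (268, 150), (274, 149), (280, 148), (286, 149)]
top [(100, 136), (106, 133), (112, 134), (118, 139), (124, 124), (130, 116), (136, 116), (142, 151), (148, 171), (154, 167), (160, 134), (166, 152), (172, 144), (178, 109), (184, 101), (190, 100), (196, 106), (202, 115), (208, 120), (214, 122), (220, 124), (226, 124), (232, 124), (238, 124), (244, 124), (250, 124), (256, 124), (262, 124), (268, 124), (274, 129), (280, 140), (286, 135)]
turn [ 0.0002 -0.0004  0.0002] [-0.002  -0.0048  0.0184]
```

```bash
python3 -m creep '[[[0,0,0],[-0.002,-0.005,0],0],[[0,0,0],[-0.002,-0.005,0.01],0],[[0,0,0],[-0.002,-0.005,0.018],0],[[0,0,0],[-0.002,-0.005,0.0195],0],[[0,0,0],[-0.002,-0.005,0.0195],0],[[0,0,0],[-0.0003,0,0.0195],0],[[0,0,0],[0.0015,0.005,0.0195],0],[[0,0,0],[0.0033,0.0113,0.0195],0],[[0,0,0],[0.006,0.023,0.0195],0],[[0,0,0],[0.0075,0.035,0.0195],0],[[0,0,0],[0.0081,0.047,0.0195],0],[[0,0,0],[0.0075,0.0594,0.0195],0],[[0,0,0],[0.006,0.0714,0.0195],0],[[0,0,0],[0.005,0.077,0.0195],0],[[0,0,0],[0.004,0.081,0.0195],0],[[0,0,0],[0.004,0.081,0.0195],0],[[0,0,0],[0.004,0.081,0.0195],0],[[0,0,0],[0.004,0.081,0.0195],0]]'|head -5
python3 -m creep '[[[0,0,0],[0,0,-0.002],0],[[0,0,0],[0,0,-0.004],0],[[0,0,0],[0,0,-0.012],0],[[0,0,0],[0,0,-0.04],0],[[0,0,0],[0.01,-0.04,-0.06],0],[[0,0,0],[0.02,-0.08,-0.08],0],[[0,0,0],[0.03,-0.12,-0.1],0.5],[[0,0,0],[0.035,-0.15,-0.11],0.5],[[0,0,0],[0.035,-0.15,-0.11],0.5],[[0,0,0],[0.035,-0.15,-0.11],0.5]]'|head -2
python3 -c "
from h import *
a=save('scene','h1s');b=save('top','h1t');c=save('scene','h2s')
print(phase(a,'scene',(0,)),phase(b,'top',(0,)),phase(c,'scene',(0,))[:1],fine(c,'scene',150),fine(b,'top',152))
goto(pol(.0865,SL-.4,.152),152)"
```

```text
time: 58.5
tool_pos: [0.4844, 0.0413, 0.0399]
tool_rot: [[-0.47, -0.883, 0.008], [-0.883, 0.47, -0.003], [-0.001, -0.009, -1.0]]
contact_force: [-1.9, -1.7, 21.9]
grip_width: 0.0
time: 59.33
tool_pos: [0.5994, -0.0609, 0.1478]
[(154, -57.1), (152, -57.4), (156, -58.9), (150, -59.0)] [(156, -82.6), (154, -82.7), (158, -83.4), (152, -83.9)] [(154, -57.1)] 152.2 155.7
turn [ 0.0006 -0.0004  0.0002] [-0.1705  0.2024 -0.0057]
```

The heat sink is still and 4° past the middle. Same approach: grip, ease back, lift.

```bash
python3 -m creep '[[[0,0,0],[-0.17,0.202,-0.007],0.5],[[0,0,0],[-0.17,0.202,-0.007],0.5],[[0,0,0],[-0.17,0.202,-0.007],0.5],[[0,0,0],[-0.17,0.202,-0.007],0.5],[[0,0,0],[-0.17,0.202,-0.007],0.5],[[0,0,0],[-0.17,0.202,-0.007],0.5],[[0,0,0],[-0.17,0.202,-0.007],0.5],[[0,0,0],[-0.17,0.202,-0.007],0.5],[[0,0,0],[-0.17,0.202,-0.007],0.5],[[0,0,0],[-0.17,0.202,-0.007],0.5],[[0,0,0],[-0.17,0.202,-0.007],0.5]]'|head -2
python3 -c "
from h import *
goto(pol(.0865,SL+2.5,.055),154.5);goto(pol(.0865,SL-1.5,.055),150.5)"
```

```text
time: 60.4
tool_pos: [0.4987, 0.1849, 0.1537]
turn [-0.0004 -0.0003 -0.0142] [0.0031 0.0028 0.0987]
turn [-0.0004 -0.0003  0.008 ] [-0.0029  0.0029  0.0987]
```

```bash
python3 -m creep '[[[0,0,-0.014],[0.003,0.002,0.03],0.5],[[0,0,-0.014],[0.003,0.002,0.055],0.5],[[0,0,-0.014],[0.003,0.002,0.075],0.5],[[0,0,-0.014],[0.003,0.002,0.09],0.5],[[0,0,-0.014],[0.003,0.002,0.098],0.5],[[0,0,-0.014],[0.003,0.002,0.098],0.5],[[0,0,-0.014],[0.003,0.002,0.098],0],[[0,0,-0.014],[0.003,0.002,0.098],0],[[0,0,-0.014],[0.003,0.002,0.098],0],[[0,0,-0.014],[0.003,0.002,0.098],0],[[0,0,-0.014],[0.003,0.002,0.098],0],[[0,0,-0.008],[0.0015,0.002,0.098],0],[[0,0,0],[-0.0005,0.002,0.098],0],[[0,0,0.008],[-0.003,0.002,0.098],0],[[0,0,0.008],[-0.003,0.002,0.098],0],[[0,0,0.008],[-0.003,0.002,0.098],0],[[0,0,0.008],[-0.003,0.002,0.098],0],[[0,0,0.008],[-0.003,0.002,0.098],0]]'
python3 -m creep '[[[0,0,0],[0,0,-0.003],0],[[0,0,0],[0,0,-0.008],0],[[0,0,0],[0,0,-0.014],0],[[0,0,0],[0,0,-0.022],0],[[0,0,0],[0,0,-0.04],0],[[0,0,0],[0,0,-0.07],0],[[0,0,0],[0,0,-0.1],0],[[0,0,0],[0,0,-0.13],0],[[0,0,0],[0,0,-0.13],0]]'
python3 -c "
from h import *
np.set_printoptions(precision=4,suppress=True)
im=save('top','i1t');im2=save('scene','i1s');print(rack(im))
for c in('top','scene'):
    print(c,[(round(d['score'],2),ray(c,d['pixel'],.078)) for d in models.tip_of('heat_sink_1',c)[:4]],[ray(c,d['pixel'],.062) for d in models.tip_of('rack_shelf',c)[:1]])
place(RK,-17.5,-.066)"
```

```text
time: 61.9
tool_pos: [0.4991, 0.1895, 0.0566]
tool_rot: [[-0.491, -0.871, 0.002], [-0.871, 0.491, -0.001], [-0.001, -0.002, -1.0]]
contact_force: [-0.6, 0.5, 6.8]
grip_width: 0.0269
grip_force: 60.1
time: 62.65
tool_pos: [0.5018, 0.1901, 0.193]
tool_rot: [[-0.491, -0.871, 0.011], [-0.871, 0.491, 0.001], [-0.006, -0.009, -1.0]]
contact_force: [1.0, 0.3, -0.3]
grip_width: 0.027
grip_force: 59.3
(0.709, array([ 0.5513, -0.2144,  0.062 ]), -20.12)
top [(0.67, array([ 0.5519, -0.2295,  0.078 ])), (0.48, array([ 0.617 , -0.2508,  0.078 ])), (0.45, array([0.5205, 0.1989, 0.078 ])), (0.4, array([ 0.5589, -0.2196,  0.078 ]))] [array([ 0.5537, -0.2153,  0.062 ])]
scene [(0.82, array([ 0.555 , -0.2295,  0.078 ])), (0.67, array([ 0.5436, -0.1904,  0.078 ])), (0.63, array([ 0.6346, -0.241 ,  0.078 ])), (0.48, array([0.5323, 0.1286, 0.078 ]))] [array([ 0.5492, -0.2079,  0.062 ])]
turn [-0.0844 -0.0688  0.4298]
0.06 [ 0.3569 -0.1872  0.0663]
0.0175 [ 0.344  -0.1845  0.1067]
```

```bash
python3 -m creep '[[[-0.0844,-0.0688,0.4298],[0.357,-0.187,0.01],0],[[-0.0844,-0.0688,0.4298],[0.357,-0.187,0.01],0],[[-0.0844,-0.0688,0.4298],[0.357,-0.187,0.01],0],[[-0.0844,-0.0688,0.4298],[0.357,-0.187,0.01],0],[[-0.0844,-0.0688,0.4298],[0.357,-0.187,0.01],0],[[-0.0844,-0.0688,0.4298],[0.357,-0.187,0.01],0],[[-0.0844,-0.0688,0.4298],[0.357,-0.187,0.01],0],[[-0.0844,-0.0688,0.4298],[0.357,-0.187,0.01],0],[[-0.0844,-0.0688,0.4298],[0.357,-0.187,0.01],0],[[-0.0844,-0.0688,0.4298],[0.357,-0.187,0.01],0],[[-0.0844,-0.0688,0.4298],[0.357,-0.187,0.01],0],[[-0.0844,-0.0688,0.4298],[0.357,-0.187,0.04],0],[[-0.0844,-0.0688,0.4298],[0.357,-0.187,0.06],0],[[-0.0844,-0.0688,0.4298],[0.357,-0.187,0.0663],0],[[-0.0844,-0.0688,0.4298],[0.357,-0.187,0.0663],0],[[-0.0844,-0.0688,0.4298],[0.357,-0.187,0.0663],0],[[-0.0844,-0.0688,0.4298],[0.357,-0.187,0.0663],0],[[-0.0844,-0.0688,0.4298],[0.357,-0.187,0.0663],0]]'|head -2
python3 -c "
from h import *
place(RK,-17.5,-.066,(.06,.0165));print(sensors.get_state()['grip_width'])
im2=save('top','j2t');print(rack(im2))"
```

```text
time: 64.45
tool_pos: [0.4868, -0.2138, 0.1214]
turn [0.0002 0.0013 0.0006]
0.06 [ 0.0017 -0.0013  0.002 ]
0.0165 [ 0.0019 -0.0013  0.0455]
0.02707356497315248
(0.83, array([ 0.5521, -0.2153,  0.062 ]), -18.14)
```

```bash
python3 -m creep '[[[0,0,0],[0.001,-0.001,0.015],0],[[0,0,0],[0.001,-0.001,0.028],0],[[0,0,0],[0.001,-0.001,0.038],0],[[0,0,0],[0.001,-0.001,0.043],0],[[0,0,0],[0.001,-0.001,0.045],0],[[0,0,0],[0.001,-0.001,0.047],0],[[0,0,0],[0.001,-0.001,0.047],0],[[0,0,0],[0.001,-0.001,0.047],0]]'

```

```text
time: 65.17
tool_pos: [0.4895, -0.2005, 0.0756]
tool_rot: [[-0.954, 0.285, 0.096], [0.301, 0.907, 0.295], [-0.003, 0.31, -0.951]]
contact_force: [-0.4, -0.4, -0.6]
grip_width: 0.0268
grip_force: 59.3
```

```bash
python3 -m creep '[[[0,0,0],[0,0,0.001],0],[[0,0,0],[0,0,0.002],0],[[0,0,0],[0,0,0.002],0]]' | sed -n '2p;4p'
python3 -m creep '[[[0,0,0],[0,0,0.002],0.45],[[0,0,0],[0,0,0],0.45],[[0,0,0],[0,0,0],0.45],[[0,0,0],[0,0,0],0.45],[[0,0,0],[0,0,-0.02],0.45],[[0,0,0],[0,0,-0.05],0.45],[[0,0,0],[0,0,-0.09],0.45],[[0,0,0],[0,0,-0.12],0.45],[[0,0,0],[0,0,-0.12],0]]'|sed -n '2p;4p'
python3 - <<'E'
from h import *
np.set_printoptions(precision=4,suppress=True)
i1=save("scene","l1s");i2=save("top","l1t")
for c in('top','scene'):
    print(c,[(round(d['score'],2),ray(c,d['pixel'],.078)) for d in models.tip_of("heat_sink_1",c)[:5]],[(round(d['score'],2),ray(c,d['pixel'],.1)) for d in models.tip_of("shutter_knob",c)[:2]])
    for q in("driver","tin","board"): print(q,[ray(c,d['pixel'],0) for d in models.tip_of(q,c)[:1]])
for g in(52,):
    x=pol(.1,52,.16)+.034*np.array([np.cos(np.radians(-38)),np.sin(np.radians(-38)),0]); print(x); goto(x,152)
E
```

```text
tool_pos: [0.4898, -0.2003, 0.0744]
contact_force: [-1.9, -0.9, 5.5]
tool_pos: [0.48, -0.2385, 0.1932]
contact_force: [0.1, -1.0, 0.8]
top [(0.68, array([ 0.4915, -0.206 ,  0.078 ])), (0.62, array([ 0.5476, -0.2218,  0.078 ])), (0.54, array([ 0.6222, -0.2571,  0.078 ]))] [(0.66, array([0.6305, 0.2247, 0.1   ]))]
driver [array([ 0.5055, -0.215 ,  0.    ])]
tin [array([ 0.7721, -0.0217,  0.    ])]
board [array([0.5233, 0.3895, 0.    ])]
scene [(0.66, array([ 0.486 , -0.2065,  0.078 ])), (0.66, array([ 0.6214, -0.2341,  0.078 ])), (0.56, array([ 0.5505, -0.2221,  0.078 ]))] [(0.79, array([0.6341, 0.2246, 0.1   ]))]
driver [array([ 0.5307, -0.4249, -0.    ])]
tin [array([ 0.7881, -0.0173,  0.    ])]
board [array([0.5123, 0.3855, 0.    ])]
[0.6612 0.2039 0.16  ]
turn [ 0.0836  0.0702 -0.4376] [-0.043   0.4416  0.1728]
```

All three heat sinks lie in a row on the shelf. Now I'll close the shutter.

```bash
python3 -c "
from h import *
goto(pol(.102,33,.16),53)"
```

```text
turn [ 0.0997 -0.0166  0.1075] [-0.041   0.4387  0.1719]
```

```bash
python3 -m creep '[[[0.0997,-0.0166,0.1075],[-0.041,0.439,0.172],0],[[0.0997,-0.0166,0.1075],[-0.041,0.439,0.172],0],[[0.0997,-0.0166,0.1075],[-0.041,0.439,0.172],0],[[0.0997,-0.0166,0.1075],[-0.041,0.439,0.172],0],[[0.0997,-0.0166,0.1075],[-0.041,0.439,0.172],0],[[0.0997,-0.0166,0.1075],[-0.041,0.439,0.172],0],[[0.0997,-0.0166,0.1075],[-0.041,0.439,0.172],0],[[0.0997,-0.0166,0.1075],[-0.041,0.439,0.172],0],[[0.0997,-0.0166,0.1075],[-0.041,0.439,0.172],0],[[0.0997,-0.0166,0.1075],[-0.041,0.439,0.172],0],[[0.0997,-0.0166,0.1075],[-0.041,0.439,0.172],0],[[0.0997,-0.0166,0.1075],[-0.041,0.439,0.172],0],[[0.0997,-0.0166,0.1075],[-0.041,0.439,0.172],0],[[0.0997,-0.0166,0.1075],[-0.041,0.439,0.172],0],[[0.0997,-0.0166,0.1075],[-0.041,0.439,0.172],0]]'|head -2
python3 -m creep '[[[0,0,0],[0,0,0.03],0],[[0,0,0],[0,0,0.055],0],[[0,0,0],[0,0,0.064],0],[[0,0,0],[0,0,0.064],0],[[0,0,0],[0,0,0.064],0]]'
python3 -c "
from h import *
print(yaw());arc(.102,[40.5+7*i for i in range(15)]+[142.5],.096);print(sensors.get_state()['tool_pos'])"
```

```text
time: 68.02
tool_pos: [0.6582, 0.2016, 0.1595]
time: 68.43
tool_pos: [0.6585, 0.2001, 0.0968]
tool_rot: [[-0.798, 0.603, -0.0], [0.603, 0.798, -0.001], [-0.0, -0.001, -1.0]]
contact_force: [0.0, 0.4, -0.0]
grip_width: -0.0002
grip_force: 0.0
52.90133369685082
40.5 [0.0138 0.0048 0.0007]
47.5 [0.0261 0.0067 0.0007]
54.5 [0.0385 0.0071 0.0007]
61.5 [0.0509 0.006  0.0007]
68.5 [0.0631 0.0034 0.0007]
75.5 [ 0.0749 -0.0007  0.0007]
82.5 [ 0.0861 -0.0062  0.0007]
89.5 [ 0.0965 -0.013   0.0007]
96.5 [ 0.106  -0.021   0.0007]
103.5 [ 0.1145 -0.0301  0.0007]
110.5 [ 0.1218 -0.0402  0.0007]
117.5 [ 0.1278 -0.0511  0.0007]
124.5 [ 0.1325 -0.0627  0.0007]
131.5 [ 0.1357 -0.0747  0.0007]
138.5 [ 0.1374 -0.087   0.0008]
142.5 [ 0.1377 -0.0941  0.0008]
[0.65847308 0.20013089 0.09675052]
```

```bash
python3 -m creep '[[[0,0,0],[0.0138,0.0048,0.001],0],[[0,0,-0.03],[0.026,0.0067,0.001],0],[[0,0,-0.069],[0.0385,0.007,0.001],0],[[0,0,-0.108],[0.051,0.006,0.001],0],[[0,0,-0.147],[0.063,0.0034,0.001],0],[[0,0,-0.186],[0.075,-0.0007,0.001],0],[[0,0,-0.225],[0.086,-0.006,0.001],0],[[0,0,-0.264],[0.0965,-0.013,0.001],0],[[0,0,-0.303],[0.106,-0.021,0.001],0],[[0,0,-0.342],[0.1145,-0.03,0.001],0],[[0,0,-0.38],[0.122,-0.04,0.001],0],[[0,0,-0.42],[0.128,-0.051,0.001],0],[[0,0,-0.458],[0.1325,-0.0627,0.001],0],[[0,0,-0.497],[0.1357,-0.0747,0.001],0],[[0,0,-0.536],[0.1374,-0.087,0.001],0],[[0,0,-0.558],[0.1377,-0.0941,0.001],0],[[0,0,-0.558],[0.1377,-0.0941,0.001],0],[[0,0,-0.558],[0.1377,-0.0941,0.001],0],[[0,0,-0.558],[0.1377,-0.0941,0.001],0]]'
python3 - <<'E'
from h import *
np.set_printoptions(precision=4,suppress=True)
save("top","m1t");save("scene","m1s")
for c in("top","scene"):
  for d in models.tip_of("shutter_knob",c)[:2]:
    X=ray(c,d["pixel"],.1);v=X[:2]-C;print(c,d["score"],X,np.hypot(*v),np.degrees(np.arctan2(v[1],v[0])))
v=np.array(sensors.get_state()["tool_pos"][:2])-C;print(np.degrees(np.arctan2(v[1],v[0])))
E
```

```text
time: 70.02
tool_pos: [0.4945, 0.2133, 0.0979]
tool_rot: [[-0.445, -0.895, 0.007], [-0.895, 0.445, 0.008], [-0.01, -0.003, -1.0]]
contact_force: [2.5, 12.6, -2.6]
grip_width: 0.0001
grip_force: 5.7
top 0.85 [0.4871 0.1828 0.1   ] 0.09331655103894287 156.74165011248397
scene 0.82 [0.4834 0.1974 0.1   ] 0.10309306355365923 150.09552851918363
scene 0.43 [0.5462 0.1974 0.1   ] 0.05789599763948814 117.37853046576957
139.2990181096234
```

The knob is at about 152°, and 12 N of reaction says it is at its stop. I'll back off and do the final check.

```bash
python3 -m creep '[[[0,0,0],[-0.006,0,0],0],[[0,0,0],[-0.014,0,0],0],[[0,0,0],[-0.014,0,-0.03],0],[[0,0,0],[-0.014,0,-0.07],0],[[0,0,0],[-0.014,0,-0.1],0],[[0,0,0],[0.03,0.03,-0.13],0],[[0,0,0],[0.11,0.06,-0.15],0],[[0,0,0],[0.11,0.06,-0.15],0],[[0,0,0],[0.11,0.06,-0.15],0],[[0,0,0],[0.11,0.06,-0.15],0]]'
python3 - <<'E'
from h import *
np.set_printoptions(precision=4,suppress=True)
a=save("scene","n1s");save("top","n1t")
for c in("top","scene"):
  for q,z in(("shutter_knob",.1),("heat_sink_1",.078),("driver",0),("rack_shelf",.062)):
    print(c,q,[(round(d["score"],2),ray(c,d["pixel"],z)) for d in models.tip_of(q,c)[:4]])
b=save("scene","n2s")
print(np.abs(a.astype(int)-b)[205:300,195:300].max(), sensors.get_state()["contact_force"])
o=cv2.imread("pics/scene0.png").astype(int); n=cv2.imread("pics/n2s.png").astype(int)
def dark(i): 
    g=i[255:285,255:280].mean(2); ys,xs=np.nonzero(g<60); return xs.mean()+255,ys.mean()+255,len(xs)
print(dark(o),dark(n))
E
```

```text
time: 71.05
tool_pos: [0.3866, 0.1363, 0.2479]
tool_rot: [[-0.449, -0.894, 0.003], [-0.894, 0.449, -0.001], [-0.0, -0.003, -1.0]]
contact_force: [0.6, 0.4, 0.5]
grip_width: 0.0001
grip_force: 0.0
top shutter_knob [(0.95, array([0.4904, 0.2028, 0.1   ]))]
top heat_sink_1 [(0.7, array([ 0.4983, -0.1976,  0.078 ])), (0.47, array([ 0.5583, -0.2312,  0.078 ])), (0.45, array([ 0.6183, -0.2452,  0.078 ]))]
top driver [(0.53, array([ 0.5071, -0.4499,  0.    ]))]
top rack_shelf [(0.94, array([ 0.5512, -0.2254,  0.062 ]))]
scene shutter_knob [(0.68, array([0.4833, 0.1992, 0.1   ]))]
scene heat_sink_1 [(0.74, array([ 0.6386, -0.2433,  0.078 ])), (0.7, array([ 0.5594, -0.2264,  0.078 ]))]
scene driver []
scene rack_shelf []
19 [-0.3967 -0.3852 -0.1125]
(np.float64(267.42424242424244), np.float64(268.3939393939394), 33) (np.float64(267.42424242424244), np.float64(268.3939393939394), 33)
```

```bash
python3 -m creep '[[[0,0,0],[0,0,0],0],[[0,0,0],[0,0,0],0],[[0,0,0],[0,0,0],0],[[0,0,0],[0,0,0],0],[[0,0,0],[0,0,0],0],[[0,0,0],[0,0,0],0],[[0,0,0],[0,0,0],0],[[0,0,0],[0,0,0],0],[[0,0,0],[0,0,0],0],[[0,0,0],[0,0,0],0],[[0,0,0],[0,0,0],0],[[0,0,0],[0,0,0],0]]'|head -1
python3 - <<'E'
from h import *
b=cv2.imread("pics/n2s.png")[:,:,::-1].astype(int); a=save("scene","n3s")
d=np.abs(a-b)[205:300,195:300].max(2); print(d.max(),(d>15).sum())
if (d>15).sum()<25: print(r.job_done())
E
```

```text
time: 72.6
8 0
the job is handed in; nothing more can be done
None
```

The job is handed in: the wheel was flicked, coasted, was stopped at the slot and is now at rest; all three heat sinks lie in a row on the shelf and the shutter is shut, at about 73 s on the clock. The rack was knocked about 3 cm aside during the run, so I re-measured it and placed all three against its new position. I saw no sign of the screwdriver, tin or board moving. The hand-in returned no verdict.

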